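# Set up the fold-down operating desk for the straight key

## Robot

A 6-joint arm with a two-finger parallel gripper is mounted at the origin on the work surface. World frame = base frame: x ahead of the robot, y to its left, z up, the work surface at z = 0. Lengths are in mm, angles in rad, forces in N, time in s.
With the tool pointing down it reaches from about 350 to 800 mm from the base axis. Payload 7.3 kg.
Tool frame: the origin (TCP) lies midway between the tips of the shut fingers; the grasp point (between the pads) lies 19 mm behind it (tcp_to_grasp is the distance from the TCP to the grasp point, in mm); z points along the fingers, y is the direction in which the jaws open and shut (so a half turn about z gives the same grasp; the last joint's range is limited). The gripper opens to 85 mm and grips with 20 to 120 N. Pads are 22 mm wide; open, the fingers measure 114 mm over their backs; the gripper's body (76 mm by 85 mm) begins 54 mm behind the grasp point. The pads swing forward as they close: fully open they stand 13 mm farther back than shut.
Start: joints at [-1.487, 0.342, 1.524, -0, 1.275, -0.146], TCP at [119.607, -511.213, 231.322] pointing down, gripper open.
Joint ranges: [-2.53, 2.53], [-0.77, 2.02], [0.04, 2.7], [-1, 4.14], [0.28, 2.66], [-3.11, 3.11]. Speed limits (rad/s): [2.57, 2.57, 3.14, 3.14, 3.14, 3.14].

## Interface

Orientations are given as a 3x3 rotation matrix whose columns are the frame's x, y, z axes.
In Python, from station import * gives the robot as it stands.
- The arm moves only by the shell command python3 -m jog 'ROWS'. ROWS is JSON, a list of rows, each a list of 7 numbers: the opening, from 0 (shut) to 1 (fully open), then the shift along the tool's x, y, z in mm, then the turn, a rotation vector about the tool's x, y, z in rad. A call has 1 to 5 rows; each row is the pose to reach, as a shift and turn from the pose commanded when the call began, along the tool's axes at that moment; what a row does not reach only later rows make up. A row lasts 1/8 s, in which the tool goes at most 62.5 mm and 10.7 degrees, less where a joint would pass 70% of its speed; a pose out of reach is approached as far as the arm can. A call with a gripper value outside its range is refused whole. The fingers move at their own pace and stop on an object; the grip force is fixed at half the most. Time passes only in rows, so rows that repeat a pose let the fingers close. It gives the time, the measured TCP pose, the force and the opening at its end, in the units of the state.
- get_state(): the state, without advancing time (a new reading comes with each control period).
- read_camera(name): name is "side" or "top"; returns a dict with "color" (420x560x3 uint8, red, green, blue), "fx", "fy", "cx", "cy" (pixels), "D" ([k1, k2, p1, p2, k3] as OpenCV has them; the pictures are not rectified), "pose" (4x4, takes a point from camera to world coordinates). Camera axes: x right, y up, looking along -z (the intrinsics and any distortion apply to the point x, -y, -z); pixel columns grow to the right and rows downward; lengths in mm; the calibration is good to about 2 mm. A picture is of the moment at which its call begins. There is no depth.
- job_done(): hands the job in, once; it reports no verdict.
Trained networks look in the newest picture that a camera, given by its name, has taken for a name from the list of things; names that differ only in an ending like _2 or _b are one class to them, and where a whole thing is asked for, a point or a joint stands for the part that bears it (a point fixed in the world has none). Each returns a list of dicts, best first, with "score" (0 to 1); they miss things now and then, are a little off and sometimes report something else, mostly with a low value. They report only what shows in the picture. A call takes as long as a camera call. They do not tell look-alikes from the thing itself.
- look_for(thing, camera): "at" ([x, y, z] in mm, in world coordinates, good to about 4 mm: the middle of the surface that is visible of it).
- cut_out(thing, camera): "region" (420x560 bool, what is visible of it).
- place_of(thing, camera): "at" ([x, y, z] in mm, in world coordinates, good to about 4 mm: a listed point, or the origin of a listed thing).
The state is a dict: "time": time; "joints": joint angles; "qvel": joint speeds; "tau": joint torques, N m; "eef_pos": TCP position; "tool_rot": TCP orientation; "contact_force": force on the tool from outside, world axes, zero at the start; "wrist_torque": the same for the moment, N m; "opening": opening from 0.0 (shut) to 1.0 (fully open).
Only numpy, scipy, OpenCV 4.12 (cv2) and the standard library are available. Lean on these libraries where they do the work, as an engineer would, in place of code of your own. Each camera call takes 0.05 s, during which the arm holds its last target.

## Task

The straight key is stowed under the drop-front console with only its tail sticking out: draw it out and set it down on the desk clear of where the flap will come (the blue pad is free). Pull both supports fully out while the flap is still up; only with the key set down and both supports out, lower the flap gently by its bar, without letting it drop, until it rests on them. Then take the key by its block and set it gently on the flap, flat between the rails, its knob towards the flap's free edge, leaving the mug, jar and handheld radio where they stand.

Things in the scene. Friction and masses are not known exactly. Their poses are not given: they have to be found in the camera images.
- console: Brown wooden drop-front console, 320 mm wide (y), 200 deep (x), 238 tall, fixed. Origin: middle of its front lower edge, on the desk; x points into it, away from the operator, y to the left as the robot sees it. Below, between two pedestals, an open key bay 156 mm wide, 70 high. The front face above the bay (70 to 100 mm high) is at x = 0; the roof begins at x = 60 mm.
- hinge (a point): Middle of the flap's hinge line: on the front face of the console, 100 mm above the desk. The hinge line runs along the console's y axis.
- flap (a joint): Angle of the drop flap (rad): 0 shut (leaning back 20 deg from upright, held by its weight), 0.35 upright, 1.92 level on the supports. Board 12 mm thick, 280 wide, free edge 150 mm from the hinge, 0.45 kg, loose hinge: past upright it falls by itself, and beyond level (stop 2.7) if no support is out. Level, its upper (inner) face is 112 mm above the desk.
- flap_bar (a point): Middle of the flap's pull: round steel bar 12 mm thick, 100 mm long, parallel to the hinge, held by an arm at each end 36 mm beyond the flap's free edge (186 mm from the hinge, 6 mm in from the plane of the outer face; 106 mm above the desk when level). It can turn between the fingertips, so they may point down along the whole arc.
- flap_bay (a point): Middle of the key's place on the flap's inner face, 80 mm from the hinge, midway between two pale wooden rails (14 mm high, 8 thick, 76 mm apart, running from 20 to 140 mm from the hinge). z points to the free edge, y along the hinge, x out of the inner face (up when the flap is level).
- support_left (a joint): How far the left support (console y = +115 mm) is out, m: 0 home, 0.12 fully out (stop). Dark wooden bar 20 mm wide, 24 high, its top 100 mm above the desk; slides straight out to the operator (console -x) against about 1.5 N of friction and stays where it is left.
- support_left_tab (a point): Grip point on the left support's brass pull tab, a flat upright plate at its front end, 10 mm wide (console y), 20 high (76 to 96 mm above the desk), 50 long (console x); the point is at mid height, 14 mm from the front tip (console x = -38 mm when home). Moves with the support.
- support_right (a joint): How far the right support (console y = -115 mm) is out, in m; built and moving as the left one: 0 home, 0.12 fully out (stop).
- support_right_tab (a point): Point to grip on the right support's brass pull tab, built as the left one.
- key: Chrome straight key, 0.5 kg: steel base 120 mm long (x), 60 wide (y), 14 thick, with a steel block and a thin brass lever (36 mm up), 58 tall in all. Origin: centre of the underside; +x to the black knob, -x to the tail. Starts upright in the bay, knob inwards, 55 to 75 mm of tail sticking out; there only the tail of the base can be gripped, over its width. It slides on the desk.
- key_block (a point): Point to grip on the key's steel block, 45 mm above the key's underside and 20 mm from its centre towards the knob. The block is 34 mm wide (key y), 22 mm long (key x), and rises from the base (14 mm) to 58 mm.
- key_knob (a point): Top of the key's black knob (32 mm across), 44 mm from the key's centre, 52 mm above its underside.
- pad: Thin flat blue pad on the desk, 100 mm (x) by 160 mm (y), 1 mm thick, to the left or right in front of the console; always free of other things. Origin: its centre.
- mug: White mug, 82 mm across and 95 mm tall, handle to its +y reaching 72 mm from its axis, holding two red screwdrivers that rise to about 190 mm. Bystander. Origin: centre of its underside.
- jar: Closed glass jar of aluminium connectors, 68 mm across, 110 mm tall with its cap. Bystander. Origin: centre of its underside.
- radio: Black handheld radio standing upright, 36 mm (x) by 60 mm (y) by 125 mm, with a stub aerial to 185 mm. Bystander. Origin: centre of its underside.
There are look-alikes about, which are no part of the job. Leave any orange, red or turquoise look-alike of the key alone.

How it is judged:
By the outcome, as a careful person would: the job done as asked, in the order asked, and still so for the second after the job is handed in, with the robot touching nothing.
It also fails if it takes over 72 s, if anything falls off the work surface, if the arm or the gripper's body presses on something with over 40 N, if the wrist force passes 120 N, or if a joint passes its speed limit or range.

## Working session

There is one attempt and no reset: what is moved stays moved. The work goes in short steps, Python scripts to look and compute and a shell command to move; the robot and the scene stay as the last step left them, time stands still between calls to the robot, and variables do not carry over. Pictures are saved under pics/ and viewed, and the job is handed in when it is done.

```bash
ls; mkdir -p pics; python3 - <<'E'
from station import *
import cv2
s=get_state(); print(s)
for c in ("side","top"):
    r=read_camera(c); cv2.imwrite(f"pics/{c}0.png",r["color"][:,:,::-1]); print(c,r["fx"],r["cx"],r["cy"],r["D"],r["pose"])
E
```

```text
pics
{'time': 0.0, 'joints': array([-1.48704462e+00,  3.42726229e-01,  1.52503297e+00,  7.79031315e-06,
        1.27540135e+00, -1.45985000e-01]), 'qvel': array([ 2.20095836e-04, -3.42135175e-04, -8.32110311e-04, -1.00784410e-04,
        1.57568265e-03,  6.29306386e-05]), 'tau': array([-2.90942817e-04, -4.33675468e+01, -2.46013784e+01, -1.38859486e-04,
        7.91528699e-03,  2.76271942e-05]), 'eef_pos': array([ 119.55071601, -510.78757285,  230.61857559]), 'tool_rot': array([[ 9.73726918e-01,  2.27718850e-01, -1.23733392e-04],
       [ 2.27718762e-01, -9.73725691e-01,  1.56301961e-03],
       [ 2.35446646e-04, -1.55013068e-03, -9.99998771e-01]]), 'contact_force': array([-0.60278015, -0.25817748,  0.24726161]), 'wrist_torque': array([ 0.03675946,  0.03758887, -0.02419612]), 'opening': 1.0047357645168054}
side 458.32470777231373 272.55301479462815 216.85519215474227 [-0.11911978  0.          0.          0.          0.        ] [[-8.62643333e-01  3.01220910e-01 -4.06340306e-01  6.80281625e+01]
 [-5.05312906e-01 -5.48915683e-01  6.65845658e-01  7.21813822e+02]
 [-2.24799317e-02  7.79716318e-01  6.25729267e-01  8.90513905e+02]
 [ 0.00000000e+00  0.00000000e+00  0.00000000e+00  1.00000000e+00]]
top 454.823891234954 281.79717780427956 208.8041765568353 [-0.09344934  0.          0.          0.          0.        ] [[ 1.13423888e-02  9.91293371e-01 -1.31182327e-01  3.71621612e+02]
 [-9.99935667e-01  1.12591940e-02 -1.37590707e-03 -5.83897600e+01]
 [ 1.13079721e-04  1.31189494e-01  9.91357304e-01  1.35887785e+03]
 [ 0.00000000e+00  0.00000000e+00  0.00000000e+00  1.00000000e+00]]
```

View pics/side0.png

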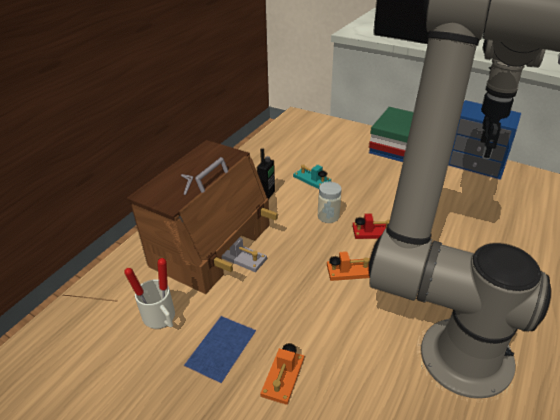

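View pics/top0.png

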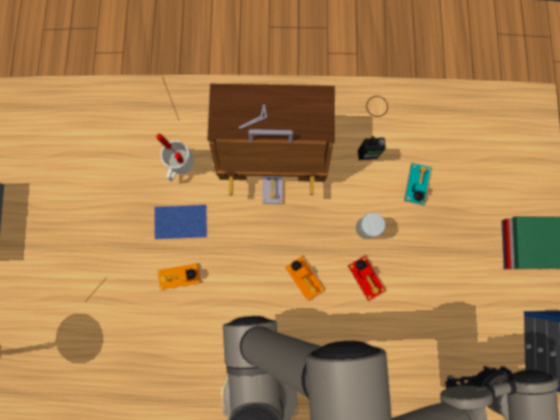

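```bash
python3 - <<'E'
from station import *
import numpy as np
np.set_printoptions(precision=1,suppress=True)
for t in ["console","hinge","flap_bar","support_left_tab","support_right_tab","key","pad","mug","jar","radio"]:
    for c in ("side","top"):
        print(t,c,[(round(d["score"],2),np.array(d["at"])) for d in place_of(t,c)][:3])
E
```

```text
console side [(0.56, array([639.9, -30.5,   0.2]))]
console top [(0.61, array([636.3, -26. ,  -0.3]))]
hinge side [(0.62, array([640.5, -24.2,  96.5]))]
hinge top [(0.57, array([633.5, -23.8,  99.8]))]
flap_bar side [(0.81, array([706.5, -25. , 272.4])), (0.47, array([636.4, -27.8,  -2.5]))]
flap_bar top [(0.88, array([705.7, -26.5, 274.5])), (0.37, array([644.8, -29.6,  46.7]))]
support_left_tab side [(0.45, array([594.8,  90. ,  86.1])), (0.39, array([645.8, -25. ,  44.5]))]
support_left_tab top [(0.58, array([593.7,  89.2,  86.9]))]
support_right_tab side [(0.48, array([ 594.8, -141.3,   90.8])), (0.17, array([646.9, -25.2,  43.5]))]
support_right_tab top [(0.53, array([ 598.9, -137.9,   87. ]))]
key side [(0.95, array([ 346. , -306.9,    3.3])), (0.89, array([ 632.2, -470.6,    0.9])), (0.86, array([347.1, 246.7,   0.2]))]
key top [(0.94, array([ 346. , -305.9,   -1. ])), (0.74, array([ 630.6, -467.9,    1.5])), (0.67, array([344. , 246.4,   0.8]))]
pad side [(0.64, array([514.8, 250.2,  -0.1]))]
pad top [(0.61, array([507.5, 248.7,  -1.5]))]
mug side [(0.69, array([636.9, -27.1,  95.6])), (0.58, array([ 719.9, -317.5,   -5.1]))]
mug top [(0.66, array([698.5, 252.4,   1.4]))]
jar side [(0.73, array([ 493.2, -311.4,   -0.3]))]
jar top [(0.91, array([ 500.7, -308.7,   -1.8]))]
radio side [(0.77, array([ 720.2, -315. ,   -3.8]))]
radio top [(0.69, array([ 723.9, -310.4,    0.5]))]
```

The side and top pictures show the console with the chrome key's tail at about (272,190) top / (245,252) side. The orange keys (180,276), (305,278), red (367,278) and turquoise (418,184) are look-alikes. Chrome is the one meant, because it is the only one stowed under the console. I'll confirm it in an enlarged crop with an overlay.

```bash
cat > h.py <<'E'
from station import *
import numpy as np, cv2
from scipy.spatial.transform import Rotation as R
np.set_printoptions(precision=2,suppress=True)
def proj(P,r):
    P=np.atleast_2d(np.asarray(P,float)); T=np.linalg.inv(np.array(r["pose"]))
    c=P@T[:3,:3].T+T[:3,3]; c=c*[1,-1,-1]
    K=np.array([[r["fx"],0,r["cx"]],[0,r["fy"],r["cy"]],[0,0,1.]])
    return cv2.projectPoints(c,np.zeros(3),np.zeros(3),K,np.array(r["D"]))[0][:,0]
def unproj(px,r,z):
    K=np.array([[r["fx"],0,r["cx"]],[0,r["fy"],r["cy"]],[0,0,1.]])
    n=cv2.undistortPoints(np.array([[px]],float),K,np.array(r["D"]))[0,0]
    T=np.array(r["pose"]); d=T[:3,:3]@np.array([n[0],-n[1],-1.]); o=T[:3,3]
    return o+d*(z-o[2])/d[2]
def crop(r,u0,v0,w,h,k,name,pts=None,colr=(0,255,0)):
    im=cv2.resize(r["color"][v0:v0+h,u0:u0+w,::-1],None,fx=k,fy=k,interpolation=cv2.INTER_CUBIC)
    if pts is not None:
        for poly in pts:
            q=(proj(poly,r)-[u0,v0]+.5)*k-.5
            cv2.polylines(im,[np.round(q).astype(np.int32)],False,colr,1,cv2.LINE_AA)
    cv2.imwrite("pics/"+name,im)
def frame(x,y,yaw):
    def f(P): 
        P=np.atleast_2d(np.asarray(P,float)); c,s=np.cos(yaw),np.sin(yaw)
        return np.c_[x+c*P[:,0]-s*P[:,1],y+s*P[:,0]+c*P[:,1],P[:,2]]
    return f
def go(target,zdir=(0,0,-1),ydir=None):
    """print tool-axis shift and rotvec from current measured pose to target TCP / orientation"""
    s=get_state(); Rm=np.array(s["tool_rot"]); p=np.array(s["eef_pos"])
    sh=Rm.T@(np.array(target)-p); rv=np.zeros(3)
    z=np.array(zdir,float); z/=np.linalg.norm(z)
    if ydir is None: ydir=Rm[:,1]
    y=np.array(ydir,float); y-=z*(y@z); y/=np.linalg.norm(y)
    best=None
    for sg in (1,-1):
        M=np.c_[np.cross(sg*y,z),sg*y,z]; v=R.from_matrix(Rm.T@M).as_rotvec()
        print("shift",sh,"turn",v,"deg",np.degrees(np.linalg.norm(v)))
    print("t",s["time"],"p",p,"j",s["joints"],"op",s["opening"],"F",s["contact_force"])
E
python3 - <<'E'
from h import *
f=frame(635,-26,0.013)
polys=[f([[0,-160,100],[0,160,100]]),f([[0,-160,0],[0,160,0]]),f([[-52,110,96],[-52,120,96],[-2,120,96],[-2,110,96],[-52,110,96]]),f([[-52,-120,96],[-52,-110,96],[-2,-110,96],[-2,-120,96],[-52,-120,96]]),
 f([[60,-160,238],[60,160,238],[200,160,238],[200,-160,238],[60,-160,238]])]
r=read_camera("top"); crop(r,195,70,160,150,5,"c1.png",polys)
r=read_camera("side"); crop(r,120,130,180,180,4,"c2.png",polys)
E
```

```text
(no output)
```

View pics/c1.png

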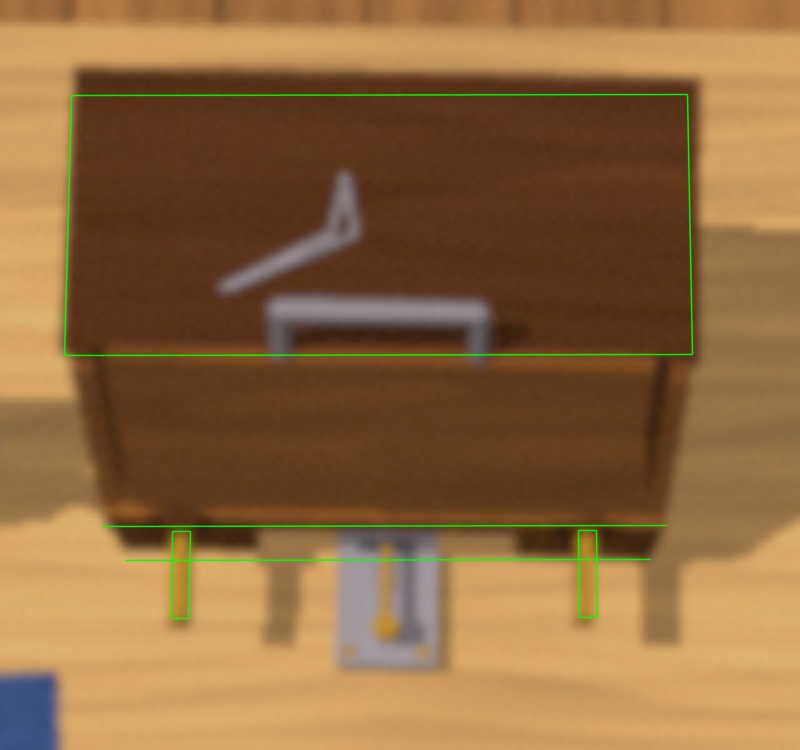

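View pics/c2.png

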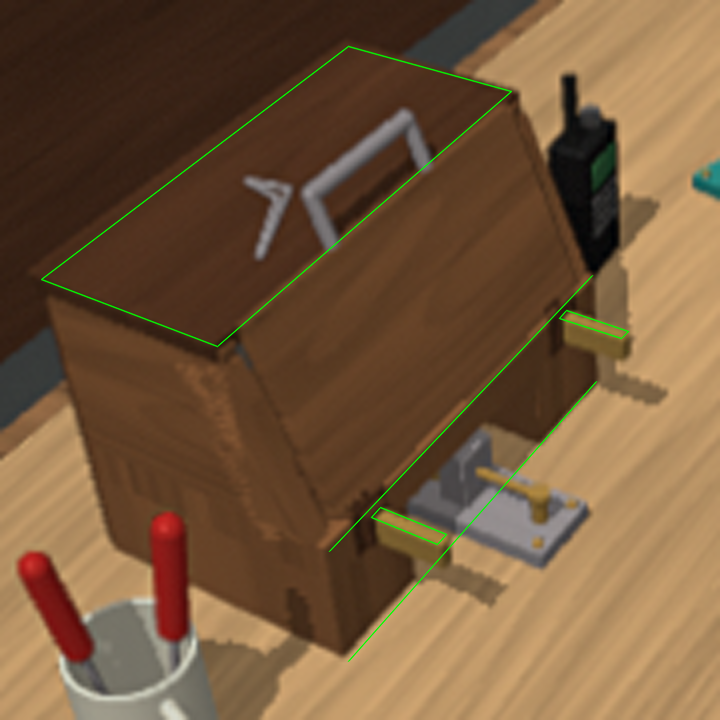

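```bash
python3 - <<'E'
from h import *
r=read_camera("top")
U=lambda a,b,z:unproj((195+(a+.5)/5-.5,70+(b+.5)/5-.5),r,z)
print("tail",U(338,664,14),U(438,664,14), U(338,560,14),U(436,560,14))
print("bar",U(267,311,273),U(490,311,273)," mid",U(378.5,311,273))
print("tabs", U(180,626,86),U(585,624,86),U(180,626,96),U(585,624,96))
print("base edge",U(130,548,0),U(652,557,0))
print("pad corners?")
for d in look_for("pad","top")[:1]: print(d["at"])
r2=read_camera("side")
V=lambda a,b,z:unproj((120+(a+.5)/4-.5,130+(b+.5)/4-.5),r2,z)
print("side tail",V(542,556,14),V(588,508,14), "bar",V(312,188,273),V(405,113,273))
print("side tabs front top",V(445,536,96),V(629,331,96))
m=cut_out("pad","top")[0]["region"]; ys,xs=np.nonzero(m); print(cv2.minAreaRect(np.c_[xs,ys].astype(np.float32)), unproj((xs.mean(),ys.mean()),r,1))
E
```

```text
tail [568.23   2.26  14.  ] [568.9  -57.51  14.  ] [631.45   3.36  14.  ] [632.11 -55.6   14.  ]
bar [706.33  28.82 273.  ] [707.49 -81.39 273.  ]  mid [706.87 -26.31 273.  ]
tabs [578.5   89.13  86.  ] [ 582.22 -140.68   86.  ] [576.87  87.97  96.  ] [ 580.57 -140.03   96.  ]
base edge [640.28 130.94   0.  ] [ 638.24 -186.95    0.  ]
pad corners?
[507.6, 248.3, -0.6]
side tail [565.98   3.38  14.  ] [562.89 -51.61  14.  ] bar [709.19  17.29 273.  ] [709.6  -81.33 273.  ]
side tabs front top [580.99  85.17  96.  ] [ 583.49 -146.79   96.  ]
((179.82354736328125, 221.29412841796875), (33.200477600097656, 53.74862289428711), 87.27368927001953) [509.91 250.35   1.  ]
```

```bash
python3 - <<'E'
from h import *
rt=read_camera("top"); rs=read_camera("side")
def ray(px,r):
    a=unproj(px,r,500);b=unproj(px,r,0);d=(b-a)/np.linalg.norm(b-a);return a,d
for n,t,s in (("A",(225,288),(262,255)),("apex",(345,232),(290,192)),("B",(345,175),(248,182))):
    a,d=ray((195+t[0]/5,70+t[1]/5),rt); c,e=ray((120+s[0]/4,130+s[1]/4),rs)
    M=np.c_[d,-e]; k=np.linalg.lstsq(M,c-a,rcond=None)[0]; print(n,a+k[0]*d,c+k[1]*e)
go((579,-27,200),ydir=(0.01,-1,0))
E
```

```text
A [728.15  52.39 237.79] [726.25  51.23 237.07]
apex [757.94  -8.55 239.65] [753.43 -11.27 237.97]
B [789.5   -7.88 237.23] [787.13  -9.37 236.28]
shift [ 557.61 -366.87   31.28] turn [ 0.   -0.    0.22] deg 12.591415949144658
shift [ 557.61 -366.87   31.28] turn [ 0.    0.   -2.92] deg 167.40858482369015
t 1.5 p [ 119.6  -511.22  231.31] j [-1.49  0.34  1.52  0.    1.28 -0.15] op 0.9991226461264785 F [-0.68  0.34  0.09]
```

The crop confirms the chrome key's tail at crop (388,600). The roof item lies flat, so it is not in the way. Next I move over the tail.

```bash
python3 -m jog '[[1,52,-34,3,0,0,0.11],[1,104,-68,6,0,0,0.22],[1,156,-102,9,0,0,0.22],[1,208,-136,12,0,0,0.22],[1,260,-170,15,0,0,0.22]]'; python3 - <<'E'
from h import *
go((579,-27,200),ydir=(0.01,-1,0))
E
```

```text
time: 2.12
eef_pos: [335.2, -285.0, 216.5]
tool_rot: [[1.0, 0.009, 0.001], [0.009, -1.0, -0.001], [0.001, 0.001, -1.0]]
contact_force: [1.3, -0.1, -0.2]
opening: 1.004
shift [ 246.19 -255.74   16.46] turn [ 0. -0. -0.] deg 0.07139899811406364
shift [ 246.19 -255.74   16.46] turn [-0.   -0.    3.14] deg 179.96333492828248
t 2.125 p [ 335.2  -285.02  216.52] j [-0.88  0.2   1.77 -0.    1.17  0.68] op 1.003611966876413 F [ 1.28 -0.13 -0.23]
```

```bash
python3 -m jog '[[1,43,-44,10,0,0,0],[1,86,-88,20,0,0,0],[1,129,-132,30,0,0,0],[1,172,-176,50,0,0,0],[1,210,-220,70,0,0,0]]' && python3 -m jog '[[1,36,-37,36,0,0,0],[1,36,-37,60,0,0,0],[1,36,-37,100,0,0,0],[1,36,-37,120,0,0,0],[1,36,-37,120,0,0,0]]' ; python3 - <<'E'
from h import *
go((579,-27,-2),ydir=(0.01,-1,0))
r=read_camera("top"); crop(r,195,70,160,150,5,"c3.png")
r=read_camera("side"); crop(r,160,150,180,150,4,"c4.png")
E
```

```text
time: 2.75
eef_pos: [542.7, -63.7, 146.4]
tool_rot: [[1.0, 0.01, 0.001], [0.01, -1.0, -0.001], [0.001, 0.001, -1.0]]
contact_force: [0.0, -0.8, 0.9]
opening: 1.003
time: 3.38
eef_pos: [575.7, -27.7, 25.1]
tool_rot: [[1.0, 0.01, -0.004], [0.01, -1.0, 0.001], [-0.004, -0.001, -1.0]]
contact_force: [0.0, -0.1, -0.5]
opening: 0.996
shift [ 3.39 -0.64 27.11] turn [-0.  0. -0.] deg 0.20482889968319004
shift [ 3.39 -0.64 27.11] turn [0.01 0.   3.14] deg 179.99355891900584
t 3.375 p [575.72 -27.69  25.12] j [-0.18  0.67  1.61 -0.    0.87  1.38] op 0.9963606126862367 F [ 0.03 -0.1  -0.49]
```

View pics/c4.png

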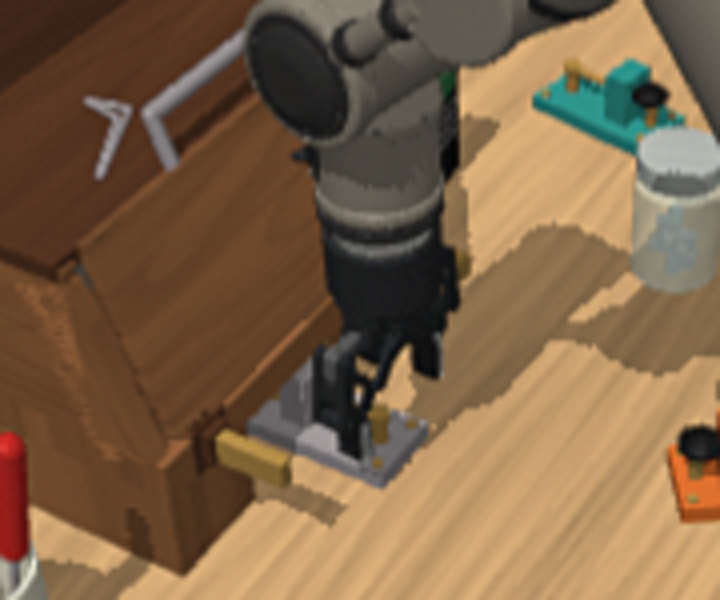

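The open fingers straddle the chrome tail at about (370,440) in the crop, so I go down and close.

```bash
python3 -m jog '[[1,1,-0.5,10,0,0,0],[1,1,-0.5,18,0,0,0],[1,1,-0.5,24,0,0,0],[1,1,-0.5,24,0,0,0]]' && python3 -m jog '[[0.6,0,0,0,0,0,0],[0.6,0,0,0,0,0,0],[0.5,0,0,0,0,0,0],[0.5,0,0,0,0,0,0],[0.5,0,0,0,0,0,0]]' 
```

```text
time: 3.98
eef_pos: [577.4, -27.4, 2.1]
tool_rot: [[1.0, 0.01, -0.001], [0.01, -1.0, 0.0], [-0.001, -0.0, -1.0]]
contact_force: [-0.4, 0.0, -0.5]
opening: 0.997
time: 4.6
eef_pos: [578.0, -27.3, 3.6]
tool_rot: [[1.0, 0.01, 0.001], [0.01, -1.0, -0.0], [0.001, 0.0, -1.0]]
contact_force: [-2.0, 0.7, 5.2]
opening: 0.673
```

```bash
python3 -m jog '[[0.5,0,0,0,0,0,0],[0.5,0,0,0,0,0,0]]'; python3 - <<'E'
from h import *
r=read_camera("side"); crop(r,200,210,80,70,9,"c5.png")
E
```

```text
time: 4.85
eef_pos: [578.1, -27.3, 3.6]
tool_rot: [[1.0, 0.01, 0.001], [0.01, -1.0, -0.0], [0.001, 0.0, -1.0]]
contact_force: [-1.6, 0.5, 4.8]
opening: 0.679
```

View pics/c5.png

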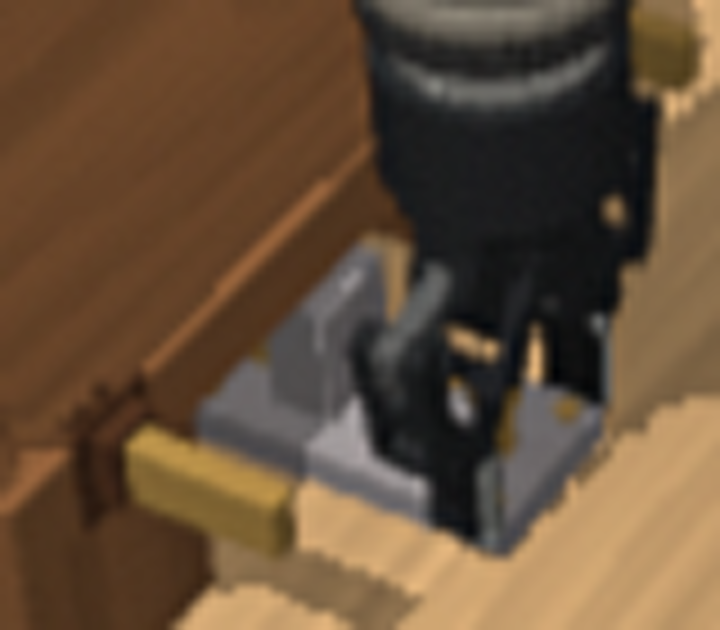

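The jaws hold the tail; the finger is beside the base at about (460,490). I pull it out a little and check.

```bash
python3 -m jog '[[0.5,-8,0,-1,0,0,0],[0.5,-18,0,-1,0,0,0],[0.5,-30,0,-1,0,0,0],[0.5,-42,0,-1,0,0,0],[0.5,-55,0,-1,0,0,0]]'; python3 - <<'E'
from h import *
r=read_camera("side"); crop(r,200,190,120,100,6,"c6.png")
go((579-55,-27,3),ydir=(0.01,-1,0))
E
```

```text
time: 5.52
eef_pos: [521.8, -28.0, 3.6]
tool_rot: [[1.0, 0.01, -0.0], [0.01, -1.0, -0.0], [-0.0, 0.0, -1.0]]
contact_force: [1.5, 0.4, -1.3]
opening: 0.673
shift [ 3.81 -0.82  0.6 ] turn [-0.  0. -0.] deg 0.11353654038854706
shift [ 3.81 -0.82  0.6 ] turn [0.   0.   3.14] deg 179.99212912696012
t 5.575 p [520.2  -27.86   3.61] j [-0.2   0.63  1.78 -0.    0.73  1.36] op 0.6808585473926585 F [-4.55 -0.02 -0.24]
```

View pics/c6.png

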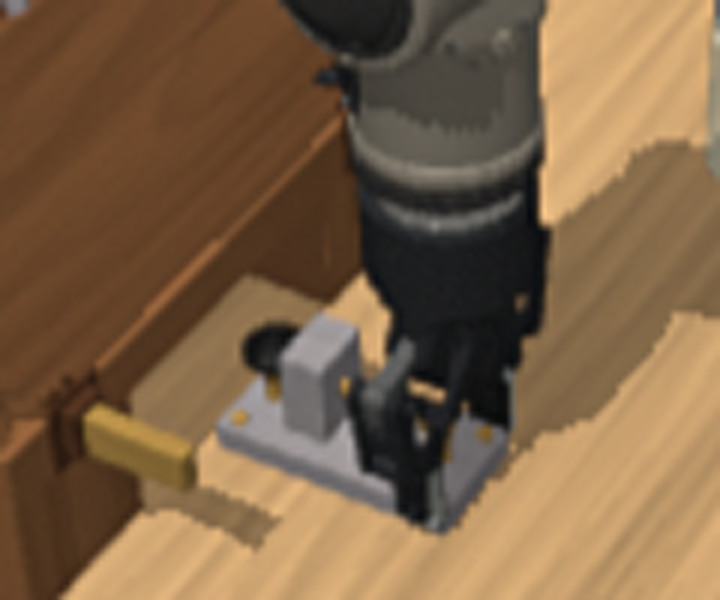

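Drawn out cleanly: the knob now shows at crop (272,345). I pull the rest of the way, then take it to the pad with a small lift.

```bash
python3 -m jog '[[0.5,-16,0,0,0,0,0],[0.5,-32,0,0,0,0,0],[0.5,-48,0,0,0,0,0],[0.5,-62,0,0,0,0,0],[0.5,-62,0,-5,0,0,0]]'; python3 -m jog '[[0.5,0,-25,-3,0,0,0],[0.5,0,-55,-3,0,0,0],[0.5,0,-85,-3,0,0,0],[0.5,0,-115,-3,0,0,0],[0.5,0,-140,-3,0,0,0]]';python3 - <<'E'
from h import *
r=read_camera("side"); crop(r,160,210,140,120,5,"c7.png")
go((459,250,6),ydir=(0.01,-1,0))
E
```

```text
time: 6.2
eef_pos: [458.8, -28.3, 8.4]
tool_rot: [[1.0, 0.01, -0.004], [0.01, -1.0, 0.001], [-0.004, -0.001, -1.0]]
contact_force: [0.8, -0.4, -4.3]
opening: 0.677
time: 6.82
eef_pos: [459.3, 112.6, 11.7]
tool_rot: [[1.0, 0.01, -0.001], [0.01, -1.0, -0.0], [-0.001, 0.0, -1.0]]
contact_force: [0.6, 0.8, -4.0]
opening: 0.675
shift [   1.27 -135.25    5.83] turn [-0.  0.  0.] deg 0.08513778046670932
shift [   1.27 -135.25    5.83] turn [-0.   -0.   -3.14] deg 179.93343700184857
t 6.875 p [459.24 114.74  11.72] j [0.08 0.56 1.91 0.   0.67 1.64] op 0.6780028250367613 F [-0.94  2.41 -3.78]
```

View pics/c7.png

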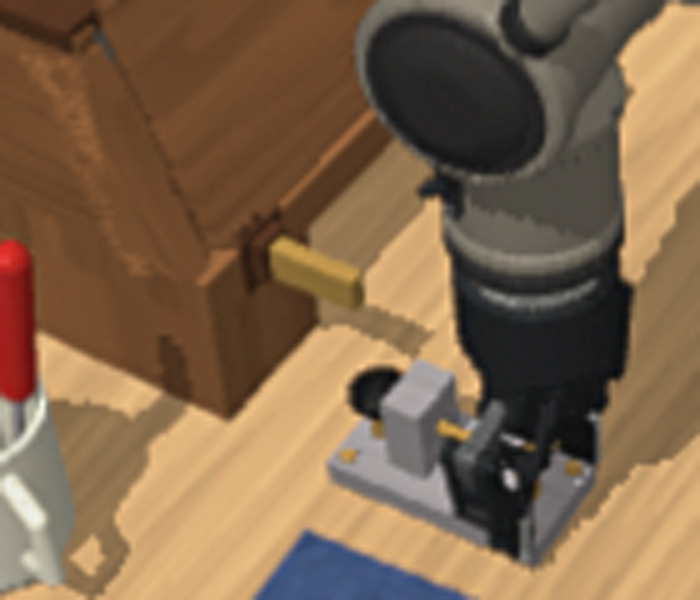

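```bash
python3 -m jog '[[0.5,0,-30,0,0,0,0],[0.5,0,-65,0,0,0,0],[0.5,1,-100,0,0,0,0],[0.5,1,-128,0,0,0,0],[0.5,1,-135,0,0,0,0]]'; python3 -m jog '[[0.5,0,0,0,0,0,0],[0.5,0,0,2.5,0,0,0],[0.5,0,0,5,0,0,0],[0.5,0,0,6.5,0,0,0],[0.5,0,0,7.5,0,0,0]]'; python3 - <<'E'
from h import *
r=read_camera("side"); crop(r,140,240,140,120,5,"c8.png")
go((459,250,6),ydir=(0.01,-1,0))
E
```

```text
time: 7.5
eef_pos: [458.9, 247.8, 11.5]
tool_rot: [[1.0, 0.012, -0.0], [0.012, -1.0, -0.0], [-0.0, 0.0, -1.0]]
contact_force: [-0.4, -0.3, -4.2]
opening: 0.672
time: 8.12
eef_pos: [459.2, 246.1, 4.1]
tool_rot: [[1.0, 0.009, -0.0], [0.009, -1.0, -0.0], [-0.0, 0.0, -1.0]]
contact_force: [-1.7, -1.3, -1.6]
opening: 0.675
shift [-0.15 -3.85 -1.93] turn [ 0. -0. -0.] deg 0.04101417158620532
shift [-0.15 -3.85 -1.93] turn [-0.   -0.    3.14] deg 179.96090370012584
t 8.175 p [459.18 246.15   4.07] j [ 0.35  0.63  1.79 -0.    0.73  1.91] op 0.6729435370379993 F [-1.01 -0.72 -1.59]
```

View pics/c8.png

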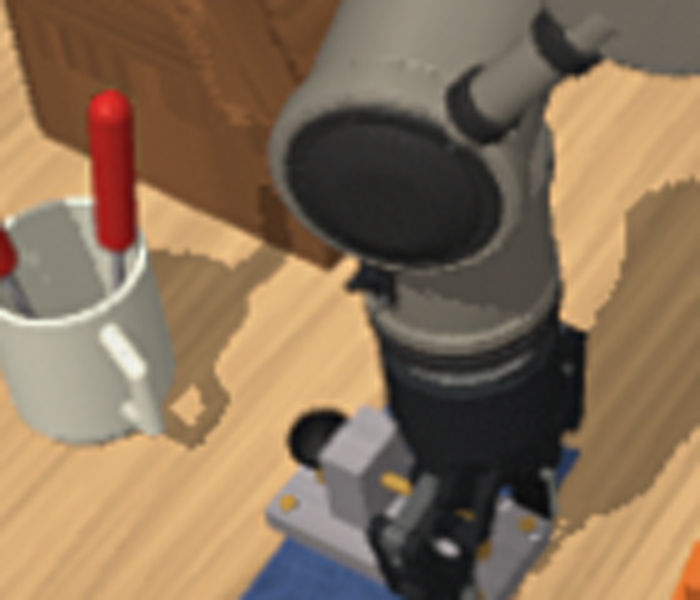

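```bash
python3 -m jog '[[0.5,0,0,0.8,0,0,0],[0.8,0,0,0.8,0,0,0],[1,0,0,0,0,0,0],[1,0,0,0,0,0,0]]'; python3 -m jog '[[1,0,0,-25,0,0,0],[1,0,0,-70,0,0,0],[0.6,0,0,-130,0,0,0],[0.5,0,0,-190,0,0,0]]'; python3 - <<'E'
from h import *
go((592,89,170),ydir=(0.01,-1,0))
E
```

```text
time: 8.68
eef_pos: [459.4, 246.7, 4.4]
tool_rot: [[1.0, 0.01, 0.001], [0.01, -1.0, 0.0], [0.001, -0.0, -1.0]]
contact_force: [0.2, -0.1, -0.5]
opening: 0.997
time: 9.18
eef_pos: [458.8, 246.4, 196.0]
tool_rot: [[1.0, 0.01, -0.0], [0.01, -1.0, -0.0], [-0.0, 0.0, -1.0]]
contact_force: [0.8, 1.1, -0.6]
opening: 0.605
shift [131.61 158.69  26.03] turn [ 0.  0. -0.] deg 0.0073862049541983145
shift [131.61 158.69  26.03] turn [ 0.   -0.    3.14] deg 179.9936904174904
t 9.175 p [458.83 246.38 196.02] j [ 0.35  0.37  1.59 -0.    1.18  1.91] op 0.6047677295426311 F [ 0.81  1.08 -0.6 ]
```

```bash
python3 -m jog '[[0.45,40,48,8,0,0,0],[0.45,80,96,16,0,0,0],[0.45,120,144,26,0,0,0],[0.45,132,159,36,0,0,0],[0.45,132,159,50,0,0,0]]'; python3 -m jog '[[0.45,0,0,15,0,0,0],[0.45,0,0,30,0,0,0],[0.45,0,0,30,0,0,0]]';  python3 - <<'E'
from h import *
go((593,88.5,67),ydir=(0.01,-1,0))
r=read_camera("top"); crop(r,195,120,120,100,6,"d1.png")
r=read_camera("side"); crop(r,160,180,140,120,5,"d2.png")
E
```

```text
time: 9.8
eef_pos: [593.0, 88.0, 143.4]
tool_rot: [[1.0, 0.008, 0.0], [0.008, -1.0, 0.0], [0.0, -0.0, -1.0]]
contact_force: [-0.2, 0.6, -0.0]
opening: 0.453
time: 10.18
eef_pos: [591.3, 89.8, 112.7]
tool_rot: [[1.0, 0.011, -0.003], [0.011, -1.0, -0.0], [-0.003, 0.0, -1.0]]
contact_force: [-0.5, -0.8, 0.9]
opening: 0.451
shift [ 1.82  1.3  45.72] turn [0. 0. 0.] deg 0.18679537434346352
shift [ 1.82  1.3  45.72] turn [-0.    0.   -3.14] deg 179.9255388438042
t 10.175 p [591.3   89.78 112.72] j [0.02 0.59 1.47 0.   1.09 1.58] op 0.4508452981467727 F [-0.55 -0.78  0.86]
```

View pics/d2.png

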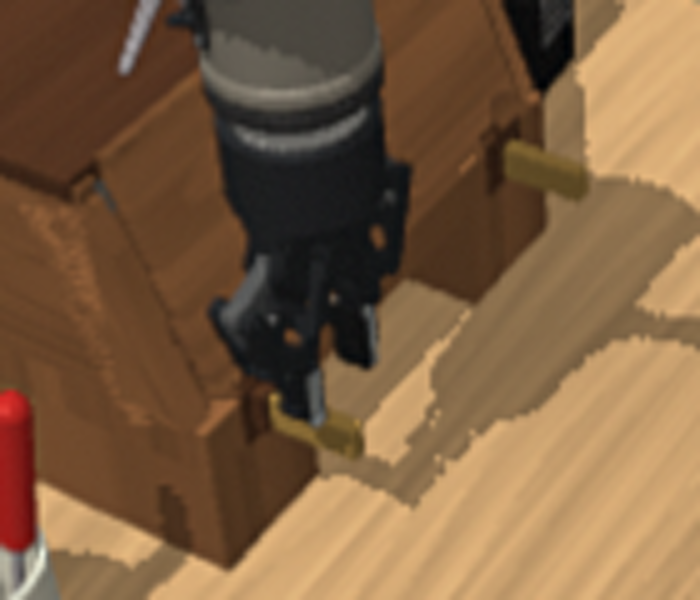

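View pics/d1.png

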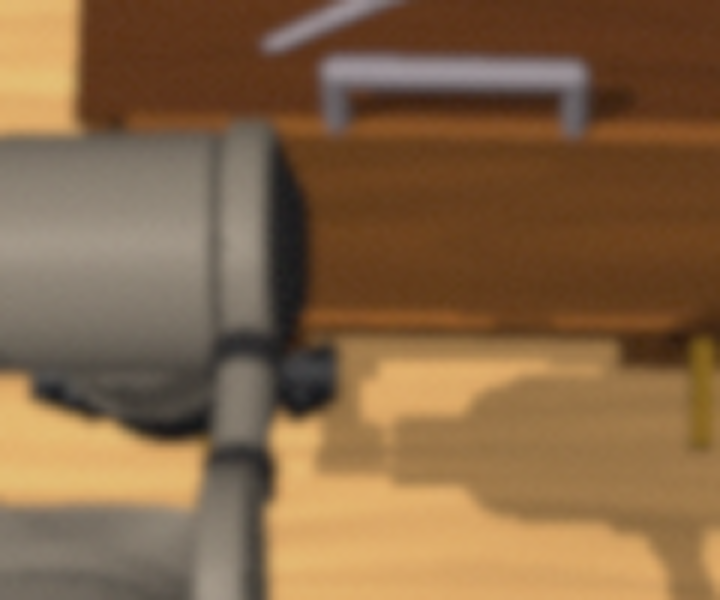

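```bash
python3 -m jog '[[0.45,0,1,15,0,0,0],[0.45,0,1,30,0,0,0],[0.45,0,1,46,0,0,0],[0.45,0,1,46,0,0,0]]'; python3 -m jog '[[0.2,0,0,0,0,0,0],[0,0,0,0,0,0,0],[0,0,0,0,0,0,0],[0,0,0,0,0,0,0]]';  python3 - <<'E'
from h import *
go((593-120,88.5,67),ydir=(0.01,-1,0))
r=read_camera("side"); crop(r,160,180,140,120,5,"d3.png")
E
```

```text
time: 10.78
eef_pos: [591.5, 87.6, 66.1]
tool_rot: [[1.0, 0.01, -0.004], [0.01, -1.0, -0.0], [-0.004, 0.0, -1.0]]
contact_force: [-0.3, 0.6, 0.1]
opening: 0.452
time: 11.28
eef_pos: [593.0, 89.9, 68.7]
tool_rot: [[1.0, 0.009, 0.001], [0.009, -1.0, 0.003], [0.002, -0.003, -1.0]]
contact_force: [0.7, 9.7, -2.3]
opening: 0.107
shift [-120.04    0.41    1.55] turn [-0. -0. -0.] deg 0.2172037729409718
shift [-120.04    0.41    1.55] turn [-0.    0.01  3.14] deg 179.92683771422188
t 11.275 p [593.03  89.95  68.73] j [0.02 0.64 1.51 0.   0.99 1.58] op 0.10709934289122204 F [ 0.69  9.72 -2.3 ]
```

View pics/d3.png

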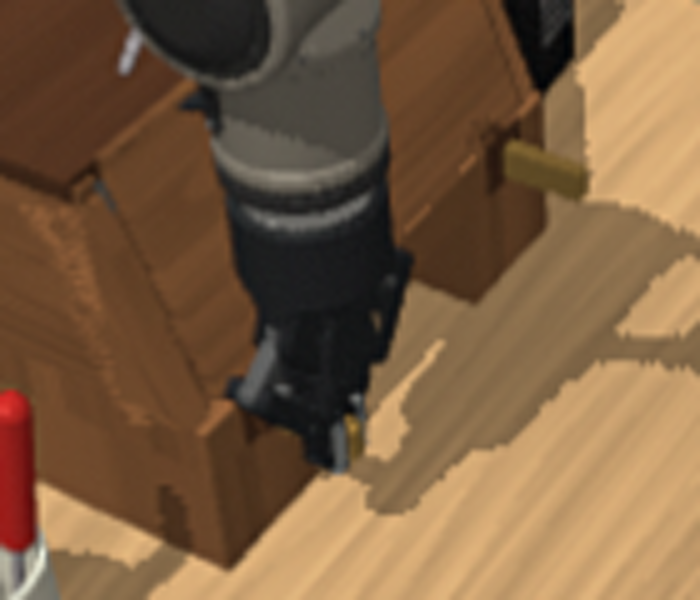

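The tab is gripped (opening 9 mm, brass between the pads at crop (352,435)). I pull 118 mm first.

```bash
python3 -m jog '[[0,-15,-1.5,0,0,0,0],[0,-40,-1.5,0,0,0,0],[0,-65,-1.5,0,0,0,0],[0,-90,-1.5,0,0,0,0],[0,-105,-1.5,0,0,0,0]]'; python3 -m jog '[[0,-8,0,0,0,0,0],[0,-12,0,0,0,0,0],[0,-14,0,0,0,0,0]]';  python3 -m jog '[[0,-2,0,0,0,0,0],[0,-2,0,0,0,0,0]]'
```

```text
time: 11.95
eef_pos: [487.3, 90.7, 68.7]
tool_rot: [[1.0, 0.008, 0.002], [0.008, -1.0, 0.004], [0.002, -0.004, -1.0]]
contact_force: [2.0, 15.0, -3.6]
opening: 0.105
time: 12.32
eef_pos: [480.2, 90.7, 68.9]
tool_rot: [[1.0, 0.007, 0.015], [0.007, -1.0, 0.005], [0.015, -0.005, -1.0]]
contact_force: [26.5, 17.9, -25.5]
opening: 0.109
time: 12.58
eef_pos: [480.0, 90.8, 69.1]
tool_rot: [[1.0, 0.007, 0.018], [0.007, -1.0, 0.005], [0.018, -0.005, -1.0]]
contact_force: [27.9, 17.4, -25.4]
opening: 0.106
```

```bash
python3 - <<'E'
from h import *
r=read_camera("side"); crop(r,160,180,140,120,5,"d4.png")
r=read_camera("top"); crop(r,195,120,120,110,6,"d5.png")
E
```

```text
(no output)
```

View pics/d4.png

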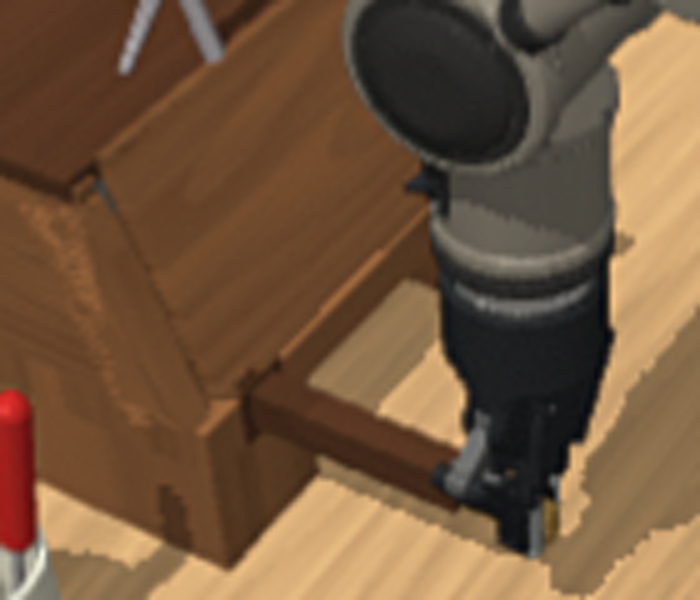

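View pics/d5.png

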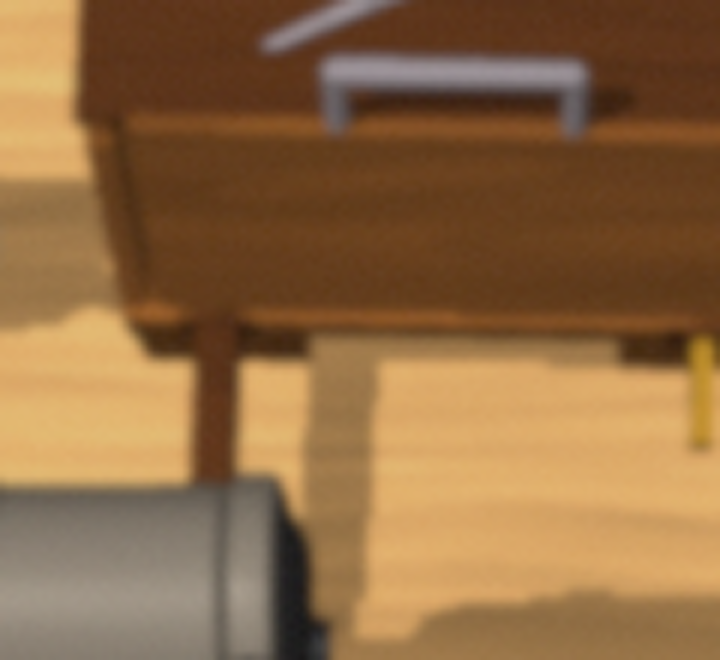

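```bash
python3 -m jog '[[0,0,-3,0,0,0,0],[0,0,-3,0,0,0,0]]'; python3 -m jog '[[0,6,-1.5,0,0,0,0],[0,6,-1.5,0,0,0,0],[0,-1,-1.5,0,0,0,0],[0,-1,-1.5,0,0,0,0]]'
```

```text
time: 12.92
eef_pos: [480.0, 90.9, 69.1]
tool_rot: [[1.0, 0.008, 0.018], [0.008, -1.0, 0.0], [0.018, -0.0, -1.0]]
contact_force: [26.5, 0.9, -24.7]
opening: 0.105
time: 13.42
eef_pos: [480.0, 91.0, 69.1]
tool_rot: [[1.0, 0.008, 0.02], [0.008, -1.0, -0.001], [0.02, 0.001, -1.0]]
contact_force: [30.5, -7.3, -27.9]
opening: 0.103
```

```bash
python3 -m jog '[[0,8,1,0,0,0,0],[0,8,1,0,0,0,0],[0.4,8,1,0,0,0,0],[0.5,8,1,0,0,0,0]]'; python3 -m jog '[[0.5,0,0,-20,0,0,0],[0.5,-20,0,-60,0,0,0],[0.5,-60,30,-110,0,0,0],[0.5,-100,80,-130,0,0,0]]';  python3 - <<'E'
from h import *
r=read_camera("side"); crop(r,180,190,140,120,5,"d6.png")
r=read_camera("top"); crop(r,195,120,150,110,5,"d7.png")
go((593,-140,112),ydir=(0.01,-1,0))
for c in ("side","top"):
  for t in ("support_left_tab","support_right_tab"): print(t,c,[(round(d["score"],2),np.array(d["at"])) for d in place_of(t,c)][:2])
E
```

```text
time: 13.92
eef_pos: [478.0, 92.0, 68.3]
tool_rot: [[1.0, 0.01, -0.001], [0.01, -1.0, 0.0], [-0.001, -0.0, -1.0]]
contact_force: [0.2, -0.2, 0.1]
opening: 0.493
time: 14.42
eef_pos: [386.0, 19.4, 196.0]
tool_rot: [[1.0, 0.013, 0.003], [0.013, -1.0, -0.0], [0.003, 0.0, -1.0]]
contact_force: [0.5, -1.6, 0.1]
opening: 0.503
shift [207.4  158.64  84.83] turn [ 0. -0. -0.] deg 0.21315300321691413
shift [207.4  158.64  84.83] turn [-0.   -0.    3.14] deg 179.85874842932347
t 14.525 p [384.2   17.19 196.11] j [-0.15  0.12  1.93 -0.    1.09  1.41] op 0.5033352671453798 F [ 0.57 -0.18  0.56]
support_left_tab side [(0.78, array([477.4,  90.7,  84.8]))]
support_right_tab side [(0.43, array([ 597.8, -140.2,   90.9]))]
support_left_tab top [(0.98, array([483.5,  89.4,  89. ])), (0.53, array([ 724.7, -312.3,    2. ]))]
support_right_tab top [(0.41, array([ 598.5, -134.4,   83.8]))]
```

View pics/d6.png

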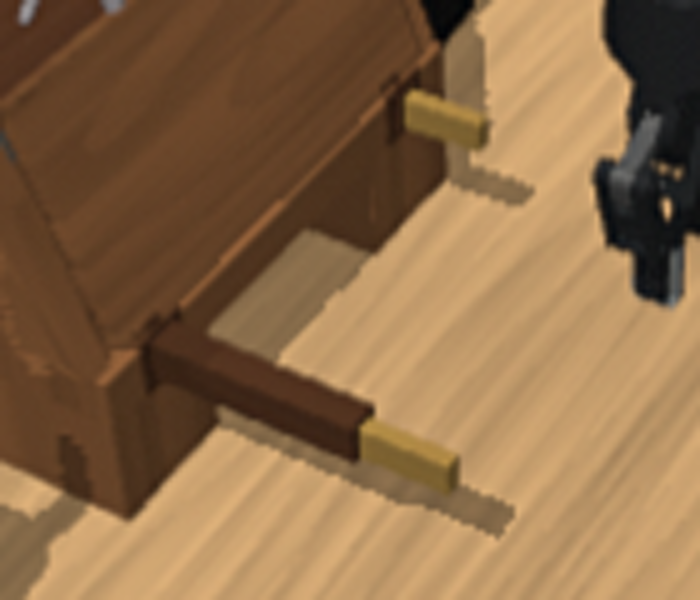

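View pics/d7.png

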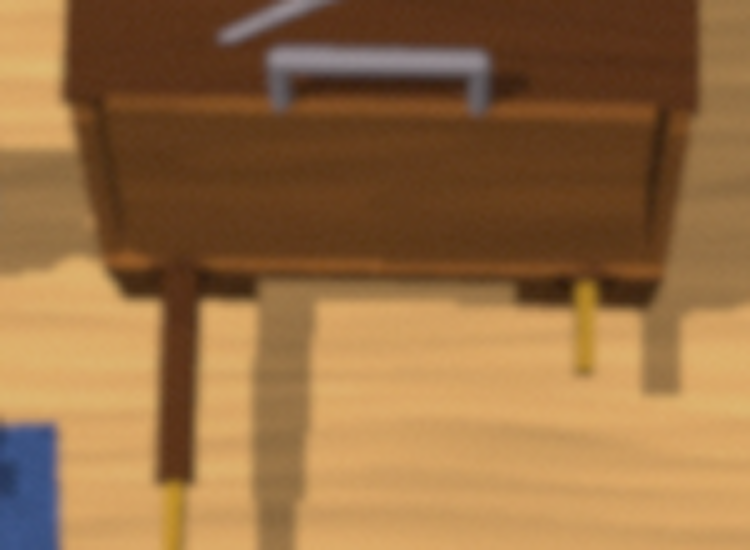

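```bash
python3 - <<'E'
from h import *
rt=read_camera("top"); rs=read_camera("side")
S=lambda a,b,z:unproj((180+(a+.5)/5-.5,190+(b+.5)/5-.5),rs,z)
print("L tip top corner near cam", S(458,460,96), "R", S(488,123,96))
print("L junction top near edge", S(362,422,96))
T=lambda a,b,z:unproj((195+(a+.5)/5-.5,120+(b+.5)/5-.5),rt,z)
print("L junction top", T(176,481,98)," R tip",T(584,374,96))
crop(rt,195,170,110,100,7,"d8.png")
E
```

```text
L tip top corner near cam [463.35  88.62  96.  ] R [ 578.58 -140.09   96.  ]
L junction top near edge [516.34  89.68  96.  ]
L junction top [517.1   88.42  98.  ]  R tip [ 580.56 -139.47   96.  ]
```

View pics/d8.png

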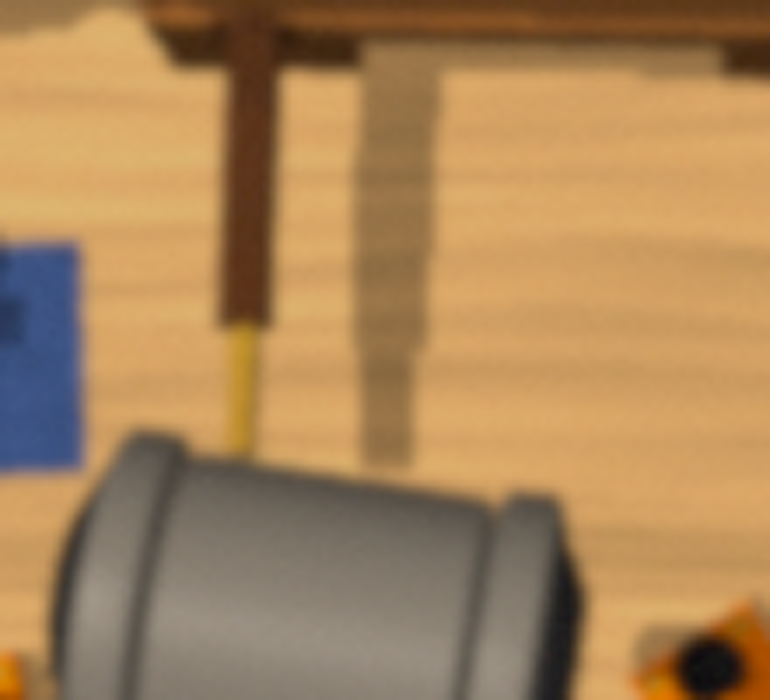

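```bash
python3 -m jog '[[0.5,41,32,5,0,0,0],[0.5,82,64,12,0,0,0],[0.5,123,96,20,0,0,0],[0.5,164,128,30,0,0,0],[0.5,209,157,44,0,0,0]]'; python3 -m jog '[[0.45,0,0,20,0,0,0],[0.45,0,0,40,0,0,0],[0.45,0,0,40,0,0,0]]';  python3 - <<'E'
from h import *
go((594,-139,67),ydir=(0.01,-1,0))
r=read_camera("side"); crop(r,200,160,130,110,5,"e1.png")
E
```

```text
time: 15.45
eef_pos: [598.7, -135.9, 148.6]
tool_rot: [[1.0, 0.011, -0.001], [0.011, -1.0, 0.0], [-0.001, -0.0, -1.0]]
contact_force: [0.1, 0.5, 0.1]
opening: 0.504
time: 15.82
eef_pos: [596.1, -134.4, 107.1]
tool_rot: [[1.0, 0.011, -0.005], [0.011, -1.0, 0.002], [-0.005, -0.002, -1.0]]
contact_force: [-0.1, -0.2, -0.1]
opening: 0.452
shift [-1.89  4.64 40.13] turn [-0.    0.01  0.  ] deg 0.3278005482750202
shift [-1.89  4.64 40.13] turn [-0.01 -0.   -3.14] deg 179.94303068296065
t 15.825 p [ 596.05 -134.42  107.13] j [-0.35  0.62  1.43  0.    1.1   1.21] op 0.45237755070909424 F [-0.12 -0.22 -0.15]
```

View pics/e1.png

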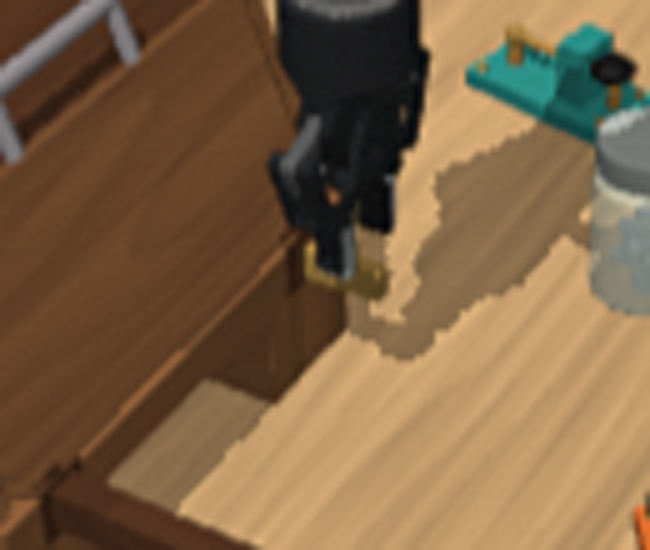

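```bash
python3 -m jog '[[0.45,-2,4.5,0,0,0,0],[0.45,-2,4.5,15,0,0,0],[0.45,-2,4.5,30,0,0,0],[0.45,-2,4.5,39,0,0,0],[0.45,-2,4.5,39,0,0,0]]'; python3 -m jog '[[0.2,0,0,0,0,0,0],[0,0,0,0,0,0,0],[0,0,0,0,0,0,0],[0,0,0,0,0,0,0]]'
```

```text
time: 16.5
eef_pos: [594.4, -140.0, 69.9]
tool_rot: [[1.0, 0.01, -0.002], [0.01, -1.0, 0.001], [-0.002, -0.001, -1.0]]
contact_force: [0.2, -1.0, 0.6]
opening: 0.45
time: 17.0
eef_pos: [595.4, -140.0, 71.7]
tool_rot: [[1.0, 0.009, 0.001], [0.009, -1.0, 0.0], [0.001, -0.0, -1.0]]
contact_force: [0.4, 3.3, 4.1]
opening: 0.101
```

```bash
python3 -m jog '[[0,-15,-0.5,-1,0,0,0],[0,-40,-0.5,-1,0,0,0],[0,-65,-0.5,-1,0,0,0],[0,-90,-0.5,-1,0,0,0],[0,-105,-0.5,-1,0,0,0]]'; python3 -m jog '[[0,-6,0,0,0,0,0],[0,-10,0,0,0,0,0],[0,-10,0,0,0,0,0]]'
```

```text
time: 17.62
eef_pos: [488.7, -139.3, 71.7]
tool_rot: [[1.0, 0.009, -0.001], [0.009, -1.0, 0.003], [-0.001, -0.003, -1.0]]
contact_force: [2.3, 8.4, -0.7]
opening: 0.104
time: 18.0
eef_pos: [478.8, -139.2, 71.7]
tool_rot: [[1.0, 0.009, -0.002], [0.009, -1.0, 0.003], [-0.002, -0.003, -1.0]]
contact_force: [-0.7, 8.5, 1.6]
opening: 0.102
```

```bash
python3 -m jog '[[0,-2,-1,0,0,0,0],[0,-4,-1,0,0,0,0],[0,-5,-1,0,0,0,0]]'; python3 -m jog '[[0,-1,0,0,0,0,0],[0,-2,0,0,0,0,0],[0,-2,0,0,0,0,0]]'
```

```text
time: 18.38
eef_pos: [476.9, -139.2, 71.8]
tool_rot: [[1.0, 0.009, 0.004], [0.009, -1.0, 0.001], [0.004, -0.001, -1.0]]
contact_force: [12.9, 8.7, -11.0]
opening: 0.105
time: 18.75
eef_pos: [476.9, -139.3, 71.8]
tool_rot: [[1.0, 0.008, 0.008], [0.008, -1.0, 0.0], [0.008, -0.0, -1.0]]
contact_force: [18.3, 9.6, -13.3]
opening: 0.101
```

```bash
python3 -m jog '[[0,6,0,0,0,0,0],[0,6,0,0,0,0,0],[0.4,6,0,0,0,0,0],[0.5,6,0,0,0,0,0]]'; python3 -m jog '[[0.5,0,0,-30,0,0,0],[0.5,-30,0,-85,0,0,0],[0.5,-70,20,-140,0,0,0],[0.5,-110,60,-180,0,0,0]]';  python3 - <<'E'
from h import *
r=read_camera("side"); crop(r,180,170,140,120,5,"e2.png")
r=read_camera("top"); crop(r,195,120,150,120,5,"e3.png")
go((706,-25,330),ydir=(1,0.01,0))
E
```

```text
time: 19.25
eef_pos: [479.1, -140.5, 72.3]
tool_rot: [[1.0, 0.01, 0.0], [0.01, -1.0, -0.001], [0.0, 0.001, -1.0]]
contact_force: [-0.7, -0.3, 0.6]
opening: 0.499
time: 19.75
eef_pos: [377.3, -193.2, 245.5]
tool_rot: [[1.0, 0.012, 0.002], [0.012, -1.0, -0.002], [0.002, 0.002, -1.0]]
contact_force: [0.6, -1.4, 0.2]
opening: 0.498
shift [ 330.39 -168.77  -81.94] turn [ 0.01  0.   -1.57] deg 90.2138233936269
shift [ 330.39 -168.77  -81.94] turn [ 0.   -0.01  1.57] deg 89.78854186258935
t 19.85 p [ 377.14 -196.42  247.4 ] j [-0.66  0.14  1.75 -0.    1.24  0.91] op 0.4985411875665031 F [ 0.11  0.16 -0.46]
```

View pics/e2.png

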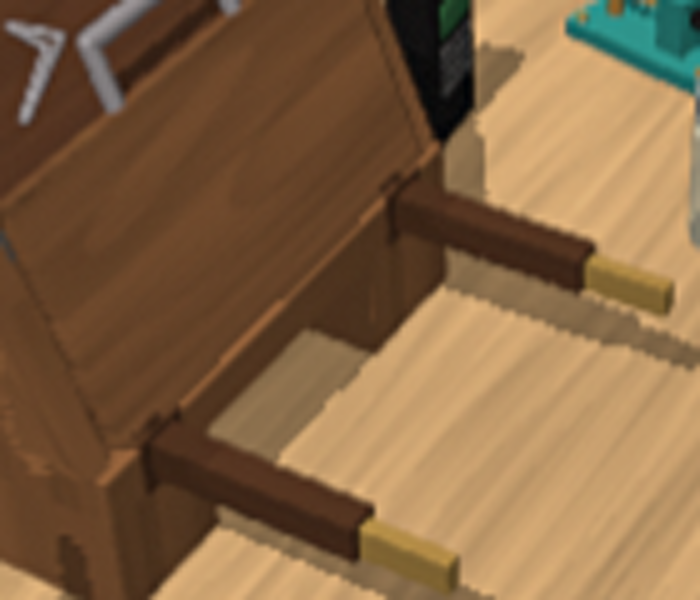

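View pics/e3.png

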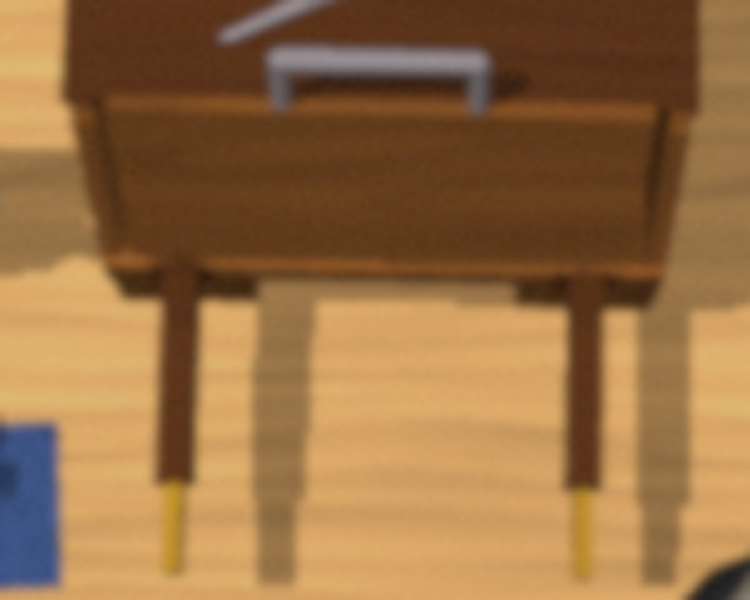

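The e2/e3 crops show both supports out: brass tips at e3 (172,573) and (583,578), parallel to the front face, and each was felt against its stop. Next is the bar; I lift and turn the jaws across it.

```bash
python3 -m jog '[[0.5,25,-15,-50,0,0,-0.18],[0.5,60,-30,-80,0,0,-0.36],[0.5,95,-45,-95,0,0,-0.54],[0.5,130,-62,-95,0,0,-0.72],[0.5,165,-80,-95,0,0,-0.9]]'; python3 - <<'E'
from h import *
go((707.5,-25,330),ydir=(1,0,0))
E
```

```text
time: 20.48
eef_pos: [543.5, -110.3, 337.6]
tool_rot: [[0.609, 0.793, -0.0], [0.793, -0.609, -0.0], [-0.001, 0.0, -1.0]]
contact_force: [-0.0, -0.2, -0.4]
opening: 0.499
shift [167.56  78.03   7.53] turn [-0.    0.   -0.66] deg 37.53045648602951
shift [167.56  78.03   7.53] turn [0.   0.   2.49] deg 142.46955988278722
t 20.475 p [ 543.55 -110.34  337.62] j [-0.34  0.34  1.23 -0.    1.57  0.32] op 0.4993684118507513 F [-0.04 -0.21 -0.4 ]
```

```bash
python3 -m jog '[[0.5,42,20,2,0,0,-0.17],[0.5,84,40,4,0,0,-0.34],[0.5,126,60,6,0,0,-0.51],[0.5,168,78,7,0,0,-0.66],[0.5,168,78,7,0,0,-0.66]]'; python3 -m jog '[[0.5,0,0,15,0,0,0],[0.5,0,0,30,0,0,0],[0.5,0,0,30,0,0,0]]'; python3 - <<'E'
from h import *
go((707.5,-25,254),ydir=(1,0,0))
r=read_camera("side"); crop(r,150,110,130,110,6,"f1.png")
E
```

```text
time: 21.1
eef_pos: [708.9, -24.1, 326.6]
tool_rot: [[-0.003, 1.0, -0.005], [1.0, 0.003, 0.001], [0.001, -0.005, -1.0]]
contact_force: [1.0, -0.4, -0.5]
opening: 0.499
time: 21.48
eef_pos: [706.0, -26.7, 299.8]
tool_rot: [[0.002, 1.0, -0.003], [1.0, -0.002, -0.0], [-0.0, -0.003, -1.0]]
contact_force: [0.0, 0.1, 0.5]
opening: 0.501
shift [ 1.7   1.61 45.77] turn [-0.  0. -0.] deg 0.22251785705847807
shift [ 1.7   1.61 45.77] turn [0.   0.   3.14] deg 179.86760917361406
t 21.475 p [706.03 -26.69 299.78] j [-0.15  0.69  0.76 -0.    1.69 -0.14] op 0.5013028088942301 F [0.01 0.14 0.49]
```

View pics/f1.png

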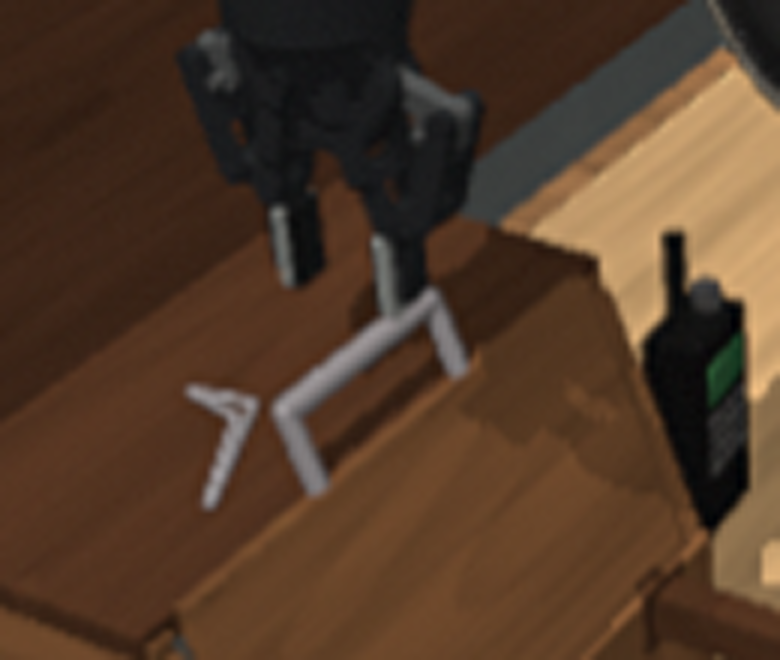

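The fingers at crop (290,260) and (395,290) straddle the bar, so I go down and close.

```bash
python3 -m jog '[[0.5,1.5,1,15,0,0,0],[0.5,1.5,1,30,0,0,0],[0.5,1.5,1,44,0,0,0],[0.5,1.5,1,44,0,0,0]]'; python3 -m jog '[[0.25,0,0,0,0,0,0],[0,0,0,0,0,0,0],[0,0,0,0,0,0,0],[0,0,0,0,0,0,0]]'; python3 - <<'E'
from h import *
go((707.5,-25,254),ydir=(1,0,0))
r=read_camera("side"); crop(r,150,110,130,110,6,"f2.png")
E
```

```text
time: 22.02
eef_pos: [707.4, -24.8, 255.5]
tool_rot: [[0.001, 1.0, -0.003], [1.0, -0.001, 0.0], [0.0, -0.003, -1.0]]
contact_force: [0.5, -0.4, 0.1]
opening: 0.498
time: 22.52
eef_pos: [706.4, -24.9, 258.1]
tool_rot: [[0.001, 1.0, -0.003], [1.0, -0.001, -0.0], [-0.0, -0.003, -1.0]]
contact_force: [-8.5, -0.2, 3.3]
opening: 0.114
shift [-0.08  1.12  4.12] turn [-0.  0. -0.] deg 0.20078270320102784
shift [-0.08  1.12  4.12] turn [0.   0.01 3.14] deg 179.92791859491723
t 22.525 p [706.4  -24.92 258.12] j [-0.14  0.69  0.86 -0.    1.59 -0.14] op 0.11444940576834432 F [-8.46 -0.19  3.26]
```

View pics/f2.png

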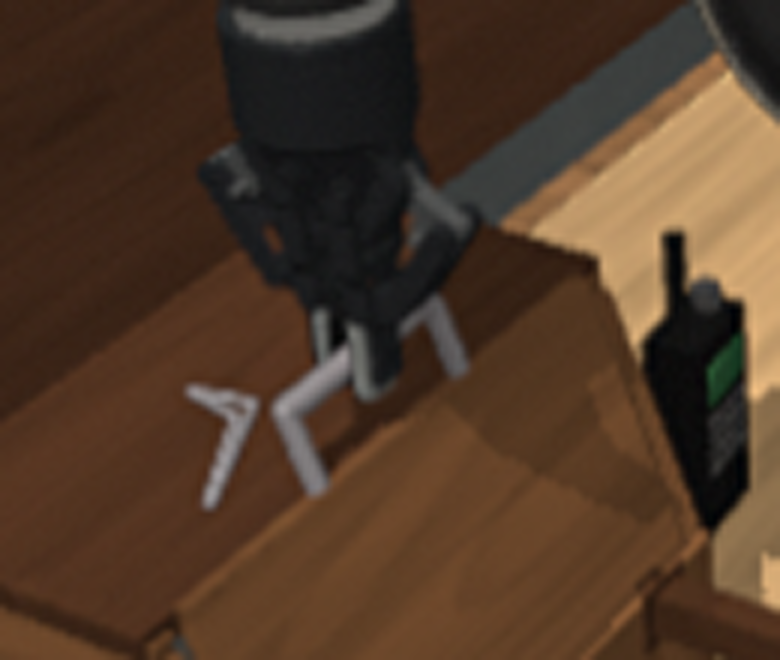

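The bar is held (opening 0.114, fingers at crop (330,330)/(370,370)). I work out the arc.

```bash
python3 - <<'E'
import numpy as np
np.set_printoptions(precision=1,suppress=True)
a=np.radians(20)
B=lambda t: np.array([186*np.sin(a-t)+6*np.cos(a-t),186*np.cos(a-t)-6*np.sin(a-t)])
th=list(np.arange(0,1.76,0.07))+[1.8,1.84,1.87,1.9,1.92]
for i in range(0,len(th)-1,5):
    print([ [round(float(x),1) for x in (B(t)-B(th[i]))*[1,-1]] for t in th[i+1:i+6]], th[min(i+5,len(th)-1)], B(th[min(i+5,len(th)-1)])+[637,100])
E
```

```text
[[-12.3, -4.4], [-24.8, -8.0], [-37.5, -10.6], [-50.4, -12.4], [-63.4, -13.3]] 0.35000000000000003 [642.8 286. ]
[[-13.0, 0.0], [-26.0, 1.0], [-38.9, 2.9], [-51.6, 5.6], [-64.1, 9.3]] 0.7000000000000001 [578.7 276.7]
[[-12.2, 4.5], [-24.1, 9.9], [-35.6, 16.0], [-46.6, 23.0], [-57.1, 30.7]] 1.05 [521.6 246. ]
[[-9.9, 8.4], [-19.2, 17.5], [-27.9, 27.3], [-35.9, 37.6], [-43.1, 48.4]] 1.4000000000000001 [478.6 197.6]
[[-6.4, 11.3], [-12.1, 23.1], [-16.9, 35.2], [-20.8, 47.6], [-23.9, 60.2]] 1.7500000000000002 [454.7 137.4]
[[-1.6, 9.2], [-2.6, 16.5], [-3.2, 22.1], [-3.5, 27.7], [-3.7, 31.4]] 1.92 [451. 106.]
```

```bash
python3 -m jog '[[0,0,-13,-4,0,0,0],[0,0,-26,-8,0,0,0],[0,0,-38.5,-10.5,0,0,0],[0,0,-51.5,-12.5,0,0,0],[0,0,-64.5,-13.5,0,0,0]]';python3 -m jog '[[0,0,-13,0,0,0,0],[0,0,-26,1,0,0,0],[0,0,-39,3,0,0,0],[0,0,-51.5,5.5,0,0,0],[0,0,-64,9.5,0,0,0]]'
```

```text
time: 23.2
eef_pos: [644.7, -24.5, 272.8]
tool_rot: [[0.001, 1.0, 0.006], [1.0, -0.001, -0.0], [-0.0, 0.006, -1.0]]
contact_force: [2.7, 0.7, 1.5]
opening: 0.112
time: 23.82
eef_pos: [580.4, -24.1, 263.9]
tool_rot: [[0.001, 1.0, 0.006], [1.0, -0.001, 0.0], [0.0, 0.006, -1.0]]
contact_force: [-0.7, 3.2, 7.9]
opening: 0.109
```

```bash
python3 -m jog '[[0,0,-12,6,0,0,0],[0,0,-24,11.5,0,0,0],[0,0,-35.5,18,0,0,0],[0,0,-46.5,25,0,0,0],[0,0,-57,32.5,0,0,0]]';python3 - <<'E'
from h import *
s=get_state(); print(s["eef_pos"],s["contact_force"],s["opening"])
r=read_camera("side"); crop(r,150,130,180,150,4,"f3.png")
E
```

```text
time: 24.45
eef_pos: [522.1, -23.7, 231.0]
tool_rot: [[0.001, 1.0, 0.003], [1.0, -0.001, 0.001], [0.001, 0.003, -1.0]]
contact_force: [-5.7, 5.5, 10.0]
opening: 0.115
[522.11 -23.68 231.05] [-5.69  5.48 10.01] 0.11519714298960113
```

View pics/f3.png

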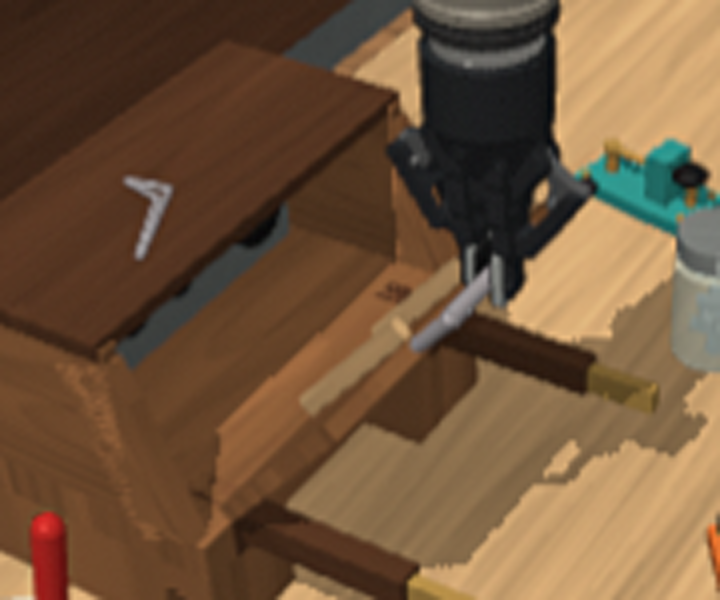

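```bash
python3 -m jog '[[0,0,-10,8.5,0,0,0],[0,0,-19.5,17.5,0,0,0],[0,0,-28.5,27.5,0,0,0],[0,0,-37,37.5,0,0,0],[0,0,-44,48.5,0,0,0]]'; python3 -m jog '[[0,0,-6.5,11.5,0,0,0],[0,0,-12.5,23,0,0,0],[0,0,-17.5,35,0,0,0],[0,0,-21.5,44,0,0,0],[0,0,-24.5,54,0,0,0]]'; python3 - <<'E'
from h import *
r=read_camera("side"); crop(r,150,130,180,150,4,"f4.png")
E
```

```text
time: 25.12
eef_pos: [478.9, -23.4, 180.8]
tool_rot: [[0.001, 1.0, 0.003], [1.0, -0.001, 0.002], [0.002, 0.003, -1.0]]
contact_force: [0.2, 7.0, 0.5]
opening: 0.116
time: 25.75
eef_pos: [456.5, -23.4, 127.2]
tool_rot: [[0.002, 1.0, 0.007], [1.0, -0.002, 0.002], [0.002, 0.007, -1.0]]
contact_force: [5.4, 8.9, 0.5]
opening: 0.109
```

View pics/f4.png

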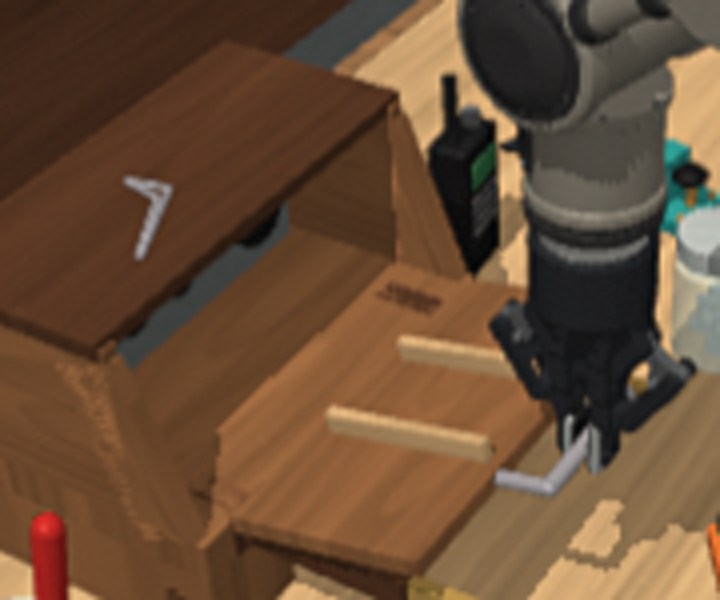

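```bash
python3 -m jog '[[0,0,0,8,0,0,0],[0,0,-1,15,0,0,0],[0,0,-1.5,21,0,0,0],[0,0,-2,26,0,0,0],[0,0,-2,29,0,0,0]]'; python3 -m jog '[[0,0,0,2,0,0,0],[0,0,0,3,0,0,0],[0,0,0,3,0,0,0]]'
```

```text
time: 26.42
eef_pos: [451.5, -23.3, 97.2]
tool_rot: [[0.002, 1.0, -0.001], [1.0, -0.002, 0.002], [0.002, -0.001, -1.0]]
contact_force: [-1.4, 7.8, -0.6]
opening: 0.115
time: 26.8
eef_pos: [451.3, -23.3, 94.2]
tool_rot: [[0.002, 1.0, -0.001], [1.0, -0.002, 0.002], [0.002, -0.001, -1.0]]
contact_force: [-1.8, 6.6, -1.0]
opening: 0.113
```

```bash
python3 -m jog '[[0,0,0,1.5,0,0,0],[0,0,0,3,0,0,0],[0,0,0,3,0,0,0]]'; python3 - <<'E'
from h import *
f=frame(637,-24.5,-0.003)
polys=[f([[-150,-140,112],[-150,140,112],[0,140,112],[0,-140,112],[-150,-140,112]])]
r=read_camera("side"); crop(r,150,150,180,150,4,"f5.png",polys)
E
```

```text
time: 27.18
eef_pos: [451.2, -23.3, 91.2]
tool_rot: [[0.002, 1.0, -0.002], [1.0, -0.002, 0.002], [0.002, -0.002, -1.0]]
contact_force: [-1.7, 7.0, -1.1]
opening: 0.115
```

View pics/f5.png

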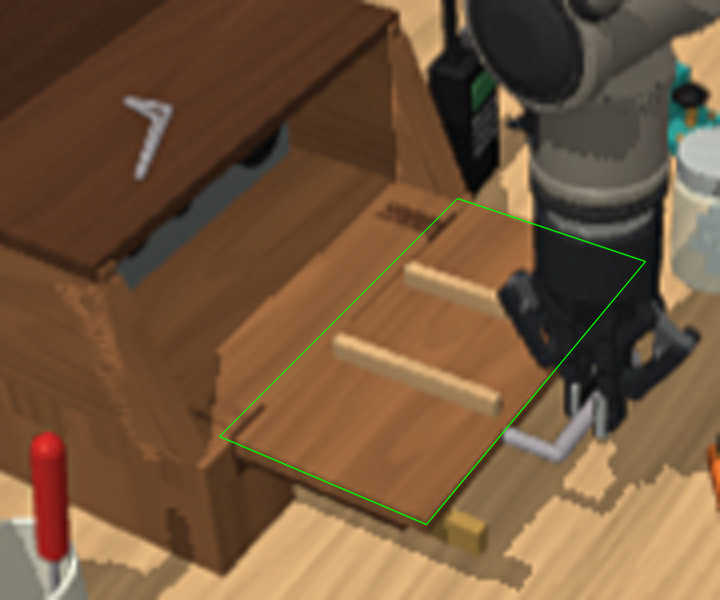

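```bash
python3 -m jog '[[0,0,0,1,0,0,0],[0,0,0,2,0,0,0],[0,0,0,2,0,0,0]]'; python3 -m jog '[[0,0,0,1,0,0,0],[0,0,0,2,0,0,0],[0,0,0,2,0,0,0]]'
```

```text
time: 27.6
eef_pos: [451.1, -23.3, 89.2]
tool_rot: [[0.002, 1.0, -0.002], [1.0, -0.002, 0.002], [0.002, -0.002, -1.0]]
contact_force: [-3.0, 7.3, -0.4]
opening: 0.113
time: 27.98
eef_pos: [451.2, -23.3, 88.7]
tool_rot: [[0.002, 1.0, -0.001], [1.0, -0.002, 0.002], [0.002, -0.001, -1.0]]
contact_force: [-9.5, 8.0, 16.3]
opening: 0.11
```

Contact is felt: 16 N upward at z 88.7, so the flap is on its supports. I ease off, open a little and rise.

```bash
python3 -m jog '[[0,0,0,-1.5,0,0,0],[0.15,0,0,-1.5,0,0,0],[0.3,0,0,-1.5,0,0,0],[0.3,0,0,-1.5,0,0,0]]'; python3 -m jog '[[0.3,0,0,-12,0,0,0],[0.3,0,0,-30,0,0,0],[0.3,0,0,-60,0,0,0],[0.5,0,0,-110,0,0,0],[0.5,-20,0,-150,0,0,0]]'; python3 - <<'E'
from h import *
f=frame(637,-24.5,-0.003)
polys=[f([[-150,-140,112],[-150,140,112],[0,140,112],[0,-140,112],[-150,-140,112]])]
r=read_camera("side"); crop(r,130,150,190,170,4,"f6.png",polys)
go((528,247,150),ydir=(0,1,0))
for c in ("side","top"):
  for t in ("key","key_block","key_knob","flap_bay","flap_bar"): print(t,c,[(round(d["score"],2),np.array(d["at"])) for d in place_of(t,c)][:5])
E
```

```text
time: 28.48
eef_pos: [452.7, -25.0, 88.9]
tool_rot: [[0.001, 1.0, 0.002], [1.0, -0.001, -0.001], [-0.001, 0.002, -1.0]]
contact_force: [1.0, 0.5, 0.7]
opening: 0.3
time: 29.1
eef_pos: [452.2, -44.3, 241.4]
tool_rot: [[-0.001, 1.0, 0.002], [1.0, 0.001, -0.001], [-0.001, 0.002, -1.0]]
contact_force: [0.9, -0.9, -0.1]
opening: 0.496
shift [294.69  72.24  95.75] turn [ 0.    0.01 -1.57] deg 90.02628397518993
shift [294.69  72.24  95.75] turn [ 0.01 -0.    1.57] deg 89.97752118984968
t 29.15 p [454.62 -47.23 246.31] j [-0.27  0.2   1.68 -0.    1.25 -0.27] op 0.5037774030812902 F [ 2.34 -2.71  4.23]
key side [(0.91, array([508.5, 244.8,   1.2])), (0.81, array([ 347.3, -306.8,    1.7])), (0.77, array([343.6, 246.5,  -0.9])), (0.61, array([ 348.7, -122. ,   -3. ])), (0.5, array([ 634.9, -469.5,   -1. ]))]
key_block side [(0.85, array([528.4, 249.3,  40.6])), (0.66, array([347.9, 229.6,  46.3])), (0.59, array([ 361.2, -110.6,   45.4])), (0.59, array([ 365.5, -293.3,   43.3])), (0.56, array([ 614.3, -465.3,   42.2]))]
key_knob side [(0.87, array([551.8, 244.7,  50.7])), (0.79, array([354.3, 20
[... 193 characters left out ...]
03.8])), (0.62, array([ 722.7, -316.8,   -4.2]))]
key top [(0.88, array([ 345.8, -126.5,    1.7])), (0.82, array([ 628.4, -467. ,    0.8])), (0.81, array([509.4, 246.2,   3.8])), (0.73, array([343.2, 247.4,  -0.7])), (0.65, array([672.9, -22.6, 169.6]))]
key_block top [(0.92, array([ 364.2, -112.5,   43.5])), (0.92, array([ 611.4, -465.1,   45. ])), (0.79, array([526.9, 241.7,  49.8])), (0.76, array([348.3, 229.1,  47.4]))]
key_knob top [(0.87, array([349.7, 201.4,  52.2])), (0.74, array([ 589.2, -460.1,   52.4])), (0.68, array([552.3, 248.4,  46.6])), (0.64, array([381.8, -98.3,  47.7]))]
flap_bay top [(0.79, array([674.4, -23.6, 172. ]))]
flap_bar top [(0.79, array([705.8, -29.3, 274. ]))]
```

View pics/f6.png

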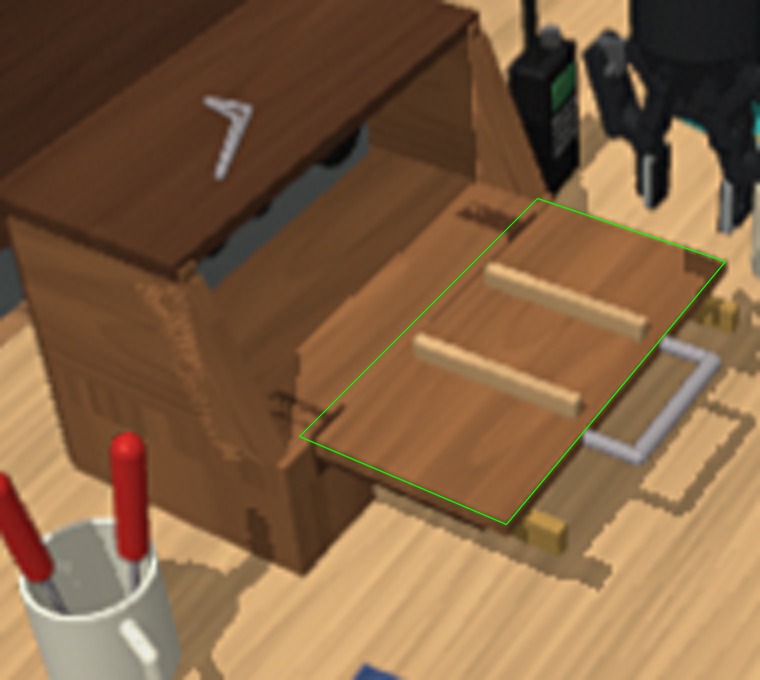

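The flap is level, matches the predicted outline, and rests over both supports (f6: brass tips at (545,530) and (715,312)). Next is the key on the pad: the network places the chrome one at about (509,246) and its block at about (528,246). I move over it.

```bash
python3 -m jog '[[0.8,50,10,0,0,0,-0.18],[0.8,105,24,5,0,0,-0.36],[0.8,160,38,20,0,0,-0.54],[0.8,215,53,40,0,0,-0.72],[0.8,270,66,60,0,0,-0.9]]';  python3 - <<'E'
from h import *
go((528,246,120),ydir=(0,1,0))
r=read_camera("side"); crop(r,150,270,120,120,6,"g1.png")
E
```

```text
time: 30.28
eef_pos: [518.5, 227.3, 177.6]
tool_rot: [[-0.787, 0.618, -0.0], [0.618, 0.787, -0.0], [-0.0, -0.0, -1.0]]
contact_force: [0.8, -0.8, -0.3]
opening: 0.798
shift [ 4.05 20.62 57.6 ] turn [-0.   -0.   -0.67] deg 38.13797966418991
shift [ 4.05 20.62 57.6 ] turn [-0.    0.    2.48] deg 141.86202473040126
t 30.275 p [518.46 227.29 177.6 ] j [ 0.28  0.46  1.49 -0.    1.19 -0.63] op 0.7977732142872148 F [ 0.78 -0.84 -0.28]
```

View pics/g1.png

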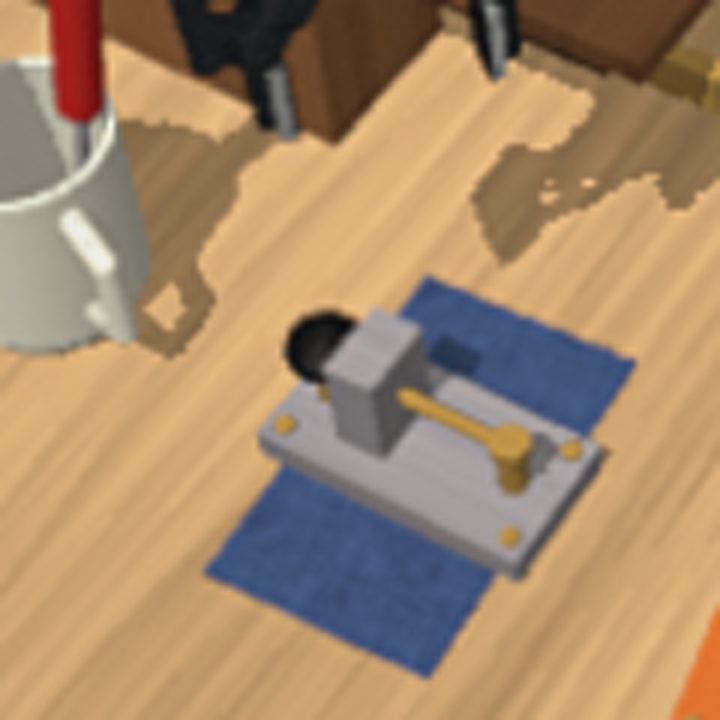

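```bash
python3 - <<'E'
from h import *
r=read_camera("side")
S=lambda a,b,z:unproj((150+(a+.5)/6-.5,270+(b+.5)/6-.5),r,z)
for p in ((323,373),(380,308),(428,330),(372,390),(376,350)): print(S(*p,59))
b=[S(260,433,15),S(519,565,15),S(605,453,15)]; print(b, np.arctan2(*(b[0]-b[1])[1::-1]))
E
```

```text
[536.14 265.63  59.  ]
[535.58 230.07  59.  ]
[513.59 229.52  59.  ]
[515.61 262.76  59.  ]
[525.19 247.01  59.  ]
[array([564.91, 276.84,  15.  ]), array([445.36, 275.89,  15.  ]), array([444.49, 218.12,  15.  ])] 0.007992072014033543
```

```bash
python3 -m jog '[[0.8,2,10,15,0,0,-0.18],[0.8,5,20,35,0,0,-0.36],[0.8,6,20,55,0,0,-0.54],[0.8,6,20,75,0,0,-0.665],[0.8,6,20,85,0,0,-0.665]]';  python3 - <<'E'
from h import *
go((526.5,246.7,27),ydir=(0,1,0))
E
```

```text
time: 31.0
eef_pos: [525.4, 244.1, 92.4]
tool_rot: [[-1.0, 0.009, -0.002], [0.009, 1.0, -0.001], [0.002, -0.001, -1.0]]
contact_force: [0.8, -0.5, -0.0]
opening: 0.799
shift [-1.24  2.64 65.38] turn [-0.   -0.   -0.01] deg 0.5148921275782209
shift [-1.24  2.64 65.38] turn [-0.    0.    3.13] deg 179.50116913832375
t 31.0 p [525.37 244.13  92.39] j [ 0.3   0.58  1.55 -0.    1.02 -1.26] op 0.7990436720359859 F [ 0.75 -0.45 -0.03]
```

```bash
python3 -m jog '[[0.8,-1,2.5,20,0,0,0],[0.8,-1,2.5,45,0,0,0],[0.8,-1,2.5,60,0,0,0],[0.8,-1,2.5,65,0,0,0],[0.8,-1,2.5,65,0,0,0]]';  python3 -m jog '[[0.4,0,0,0,0,0,0],[0.2,0,0,0,0,0,0],[0.2,0,0,0,0,0,0],[0.2,0,0,0,0,0,0],[0.2,0,0,0,0,0,0]]'; python3 - <<'E'
from h import *
r=read_camera("side"); crop(r,150,250,120,120,6,"g2.png")
E
```

```text
time: 31.62
eef_pos: [527.3, 247.2, 28.9]
tool_rot: [[-1.0, 0.008, 0.0], [0.008, 1.0, -0.0], [-0.0, -0.0, -1.0]]
contact_force: [0.1, 0.9, 0.0]
opening: 0.799
time: 32.25
eef_pos: [527.6, 247.3, 29.6]
tool_rot: [[-1.0, 0.007, 0.002], [0.007, 1.0, 0.0], [-0.002, 0.0, -1.0]]
contact_force: [0.6, -0.7, 6.0]
opening: 0.388
```

View pics/g2.png

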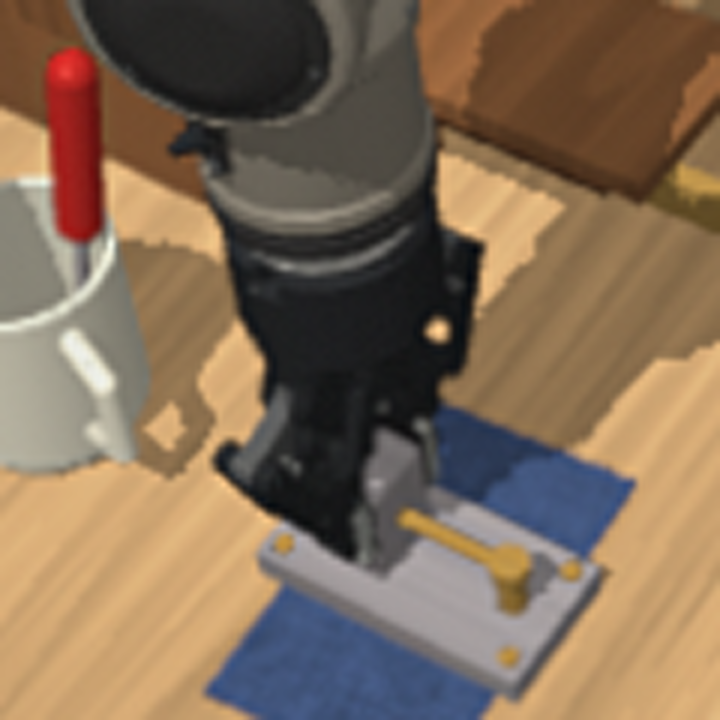

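The block is held (opening 0.388, about 33 mm). I lift straight up.

```bash
python3 -m jog '[[0.2,0,0,-10,0,0,0],[0.2,0,0,-40,0,0,0],[0.2,0,0,-80,0,0,0],[0.2,0,0,-125,0,0,0],[0.2,0,0,-165,0,0,0]]'; python3 - <<'E'
from h import *
go((536,-24.5,195),ydir=(0,-1,0))
E
```

```text
time: 32.92
eef_pos: [526.5, 247.1, 195.0]
tool_rot: [[-1.0, 0.007, -0.001], [0.007, 1.0, -0.0], [0.001, -0.0, -1.0]]
contact_force: [0.7, 0.1, -4.4]
opening: 0.39
shift [ -11.34 -271.55    0.07] turn [-0.    0.    3.13] deg 179.6095051959102
shift [ -11.34 -271.55    0.07] turn [-0.   -0.   -0.01] deg 0.3923391302971792
t 32.925 p [526.51 247.12 195.04] j [ 0.31  0.48  1.42  0.    1.25 -1.26] op 0.3903768011903766 F [ 0.66  0.13 -4.37]
```

```bash
python3 -m jog '[[0.2,0,-10,0,0,0,0.12],[0.2,0,-25,0,0,0,0.28],[0.2,0,-40,0,0,0,0.45],[0.2,0,-55,0,0,0,0.62],[0.2,0,-70,0,0,0,0.79]]'; python3 - <<'E'
from h import *
go((536,-24.5,195),ydir=(0,-1,0))
E
```

```text
time: 33.55
eef_pos: [525.8, 176.6, 193.3]
tool_rot: [[-0.695, 0.719, -0.002], [0.719, 0.695, -0.0], [0.001, -0.001, -1.0]]
contact_force: [-0.1, 0.1, -3.6]
opening: 0.388
shift [-151.68 -132.48   -1.68] turn [-0.    0.    2.34] deg 134.0269898283735
shift [-151.68 -132.48   -1.68] turn [-0.  -0.  -0.8] deg 45.97312565396432
t 33.55 p [525.84 176.63 193.27] j [ 0.19  0.43  1.5  -0.    1.21 -0.58] op 0.3882239845383553 F [-0.13  0.09 -3.64]
```

```bash
python3 -m jog '[[0.2,-12,-10,0,0,0,0.16],[0.2,-24,-21,0,0,0,0.32],[0.2,-36,-32,0,0,0,0.48],[0.2,-48,-43,0,0,0,0.64],[0.2,-60,-53,0,0,0,0.8]]'; python3 - <<'E'
from h import *
go((536,-24.5,195),ydir=(0,-1,0))
E
```

```text
time: 34.17
eef_pos: [529.9, 96.7, 193.3]
tool_rot: [[0.031, 1.0, -0.002], [1.0, -0.031, -0.0], [-0.0, -0.002, -1.0]]
contact_force: [1.6, 0.3, -5.2]
opening: 0.386
shift [-120.94    9.93   -1.67] turn [-0.    0.    1.54] deg 88.20459585390084
shift [-120.94    9.93   -1.67] turn [-0.  -0.  -1.6] deg 91.79548495805983
t 34.175 p [529.86  96.69 193.33] j [ 0.04  0.4   1.54 -0.    1.2   0.07] op 0.38597932083772135 F [ 1.57  0.27 -5.2 ]
```

```bash
python3 -m jog '[[0.2,-15,1,0,0,0,0.16],[0.2,-30,3,0,0,0,0.32],[0.2,-45,5,0,0,0,0.48],[0.2,-60,6,0,0,0,0.64],[0.2,-72,7,0,0,0,0.8]]'; python3 - <<'E'
from h import *
go((536,-24.5,195),ydir=(0,-1,0))
E
```

```text
time: 34.8
eef_pos: [535.0, 24.6, 193.3]
tool_rot: [[0.739, 0.674, -0.002], [0.674, -0.739, 0.0], [-0.001, -0.001, -1.0]]
contact_force: [0.1, -0.2, -3.6]
opening: 0.389
shift [-32.32  36.96  -1.73] turn [-0.    0.    0.74] deg 42.35440609603323
shift [-32.32  36.96  -1.73] turn [-0.  -0.  -2.4] deg 137.6457379753129
t 34.8 p [534.98  24.59 193.28] j [-0.1   0.4   1.55 -0.    1.19  0.73] op 0.38856651466002573 F [ 0.05 -0.19 -3.63]
```

```bash
python3 -m jog '[[0.2,-8,9,0,0,0,0.16],[0.2,-16,18,0,0,0,0.32],[0.2,-24,28,0,0,0,0.48],[0.2,-32,36,0,0,0,0.64],[0.2,-32.5,37,0,0,0,0.74]]'; python3 -m jog '[[0.2,0,0,8,0,0,0],[0.2,0,0,18,0,0,0],[0.2,0,0,25,0,0,0],[0.2,0,0,25,0,0,0]]'; python3 - <<'E'
from h import *
go((536,-24.5,142),ydir=(0,-1,0))
r=read_camera("side"); crop(r,170,150,140,120,5,"h1.png")
r=read_camera("top"); crop(r,195,120,150,120,5,"h2.png")
E
```

```text
time: 35.42
eef_pos: [536.1, -24.7, 193.3]
tool_rot: [[1.0, -0.0, -0.002], [-0.0, -1.0, 0.0], [-0.002, -0.0, -1.0]]
contact_force: [0.4, -0.5, -4.6]
opening: 0.385
time: 35.92
eef_pos: [536.3, -23.9, 167.6]
tool_rot: [[1.0, 0.006, -0.002], [0.006, -1.0, 0.0], [-0.002, -0.0, -1.0]]
contact_force: [0.4, -0.6, -3.8]
opening: 0.389
shift [-0.3   0.57 25.64] turn [-0.    0.    0.01] deg 0.3397041613475973
shift [-0.3   0.57 25.64] turn [-0.   -0.   -3.14] deg 179.68167220819893
t 35.925 p [536.35 -23.94 167.64] j [-0.19  0.42  1.59 -0.    1.13  1.38] op 0.3886099463944514 F [ 0.35 -0.61 -3.85]
```

View pics/h1.png

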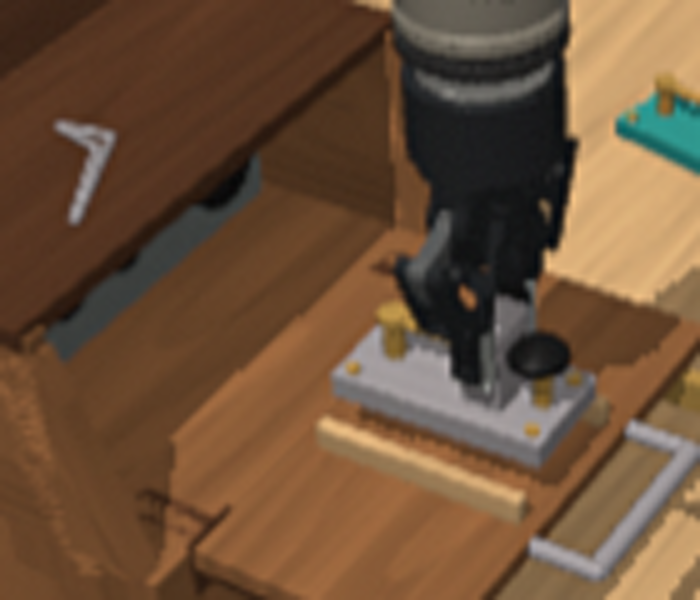

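View pics/h2.png

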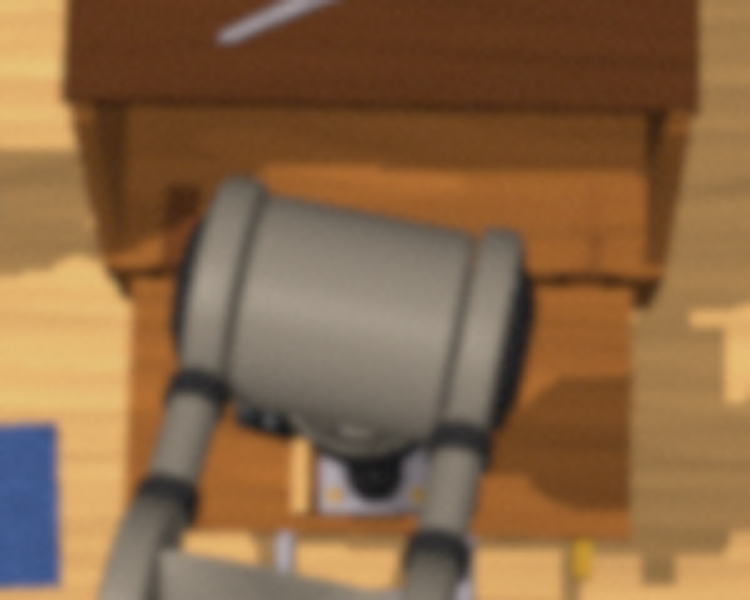

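```bash
python3 - <<'E'
from h import *
f=frame(637,-24.5,-0.003)
polys=[f([[-20,s*38,126],[-140,s*38,126]]) for s in (1,-1)]+[f([[-20,s*46,126],[-140,s*46,126]]) for s in (1,-1)]
polys+=[f([[-150,-140,112],[-150,140,112],[0,140,112]])]
g=frame(556,-24,0.0)
polys+=[g([[-60,-30,153],[60,-30,153],[60,30,153],[-60,30,153],[-60,-30,153]])]
r=read_camera("side"); crop(r,200,190,110,90,7,"h3.png",polys)
E
```

```text
(no output)
```

View pics/h3.png

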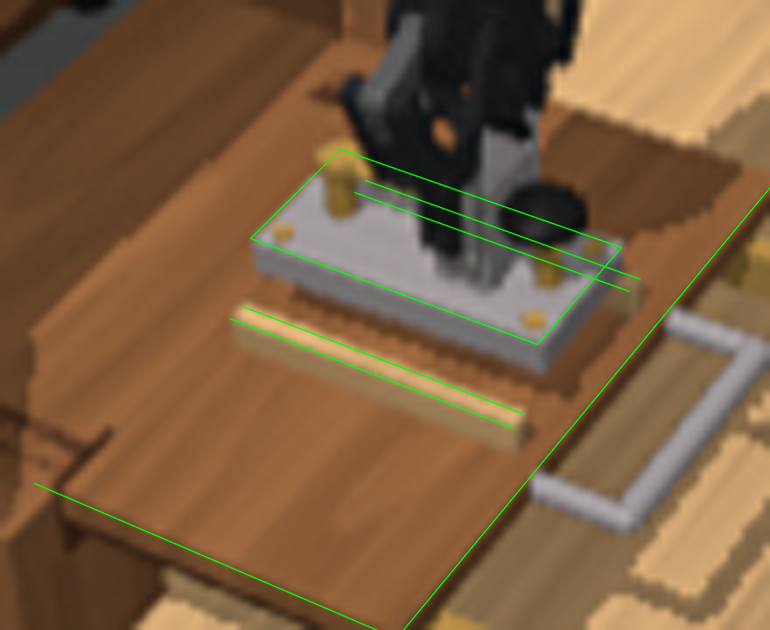

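The overlay (h3) agrees with the rails and the key base to about a pixel, knob towards the free edge at (545,210). I lower gently.

```bash
python3 -m jog '[[0.2,0,0.5,6,0,0,0],[0.2,0,0.5,12,0,0,0],[0.2,0,0.5,17,0,0,0],[0.2,0,0.5,21,0,0,0],[0.2,0,0.5,23,0,0,0]]'; python3 -m jog '[[0.2,0,0,1,0,0,0],[0.2,0,0,2,0,0,0],[0.2,0,0,2,0,0,0]]'
```

```text
time: 36.7
eef_pos: [536.8, -24.7, 145.3]
tool_rot: [[1.0, 0.005, -0.0], [0.005, -1.0, -0.0], [-0.0, 0.0, -1.0]]
contact_force: [-0.8, -0.4, -3.7]
opening: 0.392
time: 37.08
eef_pos: [536.9, -24.7, 143.6]
tool_rot: [[1.0, 0.005, 0.0], [0.005, -1.0, -0.0], [0.0, 0.0, -1.0]]
contact_force: [-0.7, -0.1, -4.1]
opening: 0.385
```

```bash
python3 -m jog '[[0.2,0,0,0.7,0,0,0],[0.2,0,0,1.5,0,0,0],[0.2,0,0,1.5,0,0,0]]'; python3 -m jog '[[0.2,0,0,0.5,0,0,0],[0.2,0,0,1,0,0,0],[0.2,0,0,1,0,0,0]]'
```

```text
time: 37.45
eef_pos: [536.8, -24.7, 142.1]
tool_rot: [[1.0, 0.005, -0.0], [0.005, -1.0, -0.0], [-0.0, 0.0, -1.0]]
contact_force: [0.3, -1.1, -4.2]
opening: 0.386
time: 37.83
eef_pos: [537.0, -24.7, 141.6]
tool_rot: [[1.0, 0.005, 0.0], [0.005, -1.0, -0.0], [0.0, 0.0, -1.0]]
contact_force: [-1.9, -0.7, 1.3]
opening: 0.387
```

```bash
python3 -m jog '[[0.45,0,0,-0.3,0,0,0],[0.6,0,0,-0.3,0,0,0],[0.6,0,0,-0.3,0,0,0]]'; python3 -m jog '[[0.6,0,0,-15,0,0,0],[0.6,0,0,-45,0,0,0],[0.6,-10,0,-95,0,0,0],[0.6,-60,0,-130,0,0,0],[0.6,-120,0,-150,0,0,0]]';python3 -m jog '[[0.6,-60,-20,0,0,0,0],[0.6,-60,-80,0,0,0,0],[0.6,-60,-140,0,0,0,0],[0.6,-60,-200,0,0,0,0],[0.6,-60,-200,0,0,0,0]]'; python3 - <<'E'
from h import *
f=frame(637,-24.5,-0.003)
polys=[f([[-20,s*38,126],[-140,s*38,126]]) for s in (1,-1)]
polys+=[f([[-150,-140,112],[-150,140,112],[0,140,112]])]
g=frame(557,-24.7,0.0)
polys+=[g([[-60,-30,126],[60,-30,126],[60,30,126],[-60,30,126],[-60,-30,126]])]
r=read_camera("side"); crop(r,190,180,120,100,6,"k1.png",polys); cv2.imwrite("pics/kfull_s.png",r["color"][:,:,::-1])
r=read_camera("top"); crop(r,195,120,150,120,5,"k2.png",polys); cv2.imwrite("pics/kfull_t.png",r["color"][:,:,::-1])
for t in ("mug","jar","radio","key","key_knob"):
  for c in ("side","top"): print(t,c,[(round(d["score"],2),np.array(d["at"])) for d in place_of(t,c)][:5])
E
```

```text
time: 38.2
eef_pos: [537.1, -24.7, 141.5]
tool_rot: [[1.0, 0.005, 0.0], [0.005, -1.0, -0.0], [0.0, 0.0, -1.0]]
contact_force: [0.3, 0.4, -0.5]
opening: 0.597
time: 38.83
eef_pos: [417.3, -25.4, 293.8]
tool_rot: [[1.0, 0.005, 0.004], [0.005, -1.0, -0.001], [0.004, 0.001, -1.0]]
contact_force: [0.4, 0.2, 0.5]
opening: 0.601
time: 39.45
eef_pos: [355.9, 178.1, 292.2]
tool_rot: [[1.0, 0.012, 0.001], [0.012, -1.0, 0.001], [0.001, -0.001, -1.0]]
contact_force: [0.2, -0.7, -0.0]
opening: 0.604
mug side [(0.8, array([694.3, 256.8,   2.2])), (0.3, array([557.5, -23.6, 108.9]))]
mug top [(0.77, array([693.2, 252.2,  -0.8]))]
jar side [(0.82, array([ 494.9, -313.3,    0.8]))]
jar top [(0.94, array([ 501.2, -310.3,   -1.7]))]
radio side [(0.76, array([ 721.5, -317.5,   -3.3]))]
radio top [(0.57, array([ 727.2, -312.9,    3.6]))]
key side [(0.93, array([ 348.3, -308.6,    2.4])), (0.73, array([347.2, 247. ,  -1.2])), (0.62, array([558.8, -24. , 113.9])), (0.55, array([ 345.6, -120.1,   -2. ])), (0.48, array([ 634.6, -470.6,   -0.7]))]
key top [(0.92, array([ 630.3, -467.6,    2.3])), (0.81, array([ 348.4, -306.7,   -4.5])), (0.66, array([ 345.8, -126.6,    1.7])), (0.58, array([554.6, -26.7, 113. ])), (0.57, array([346.4, 246. ,   2.3]))]
key_knob side [(0.85, array([ 388.1, -282.5,   51. ])), (0.77, array([514.5, -24.8, 162.8])), (0.74, array([382.2, -99.2,  52.1])), (0.66, array([355.1, 203.2,  51.3])), (0.49, array([ 590.5, -458.1,   55.4]))]
key_knob top [(0.91, array([ 589.7, -459. ,   51. ])), (0.75, array([511.8, -22.3, 160.9])), (0.73, array([382.2, -97.8,  48.4])), (0.66, array([ 385.9, -285.4,   52.2])), (0.57, array([636. , -24.7,   1.1]))]
```

View pics/k1.png

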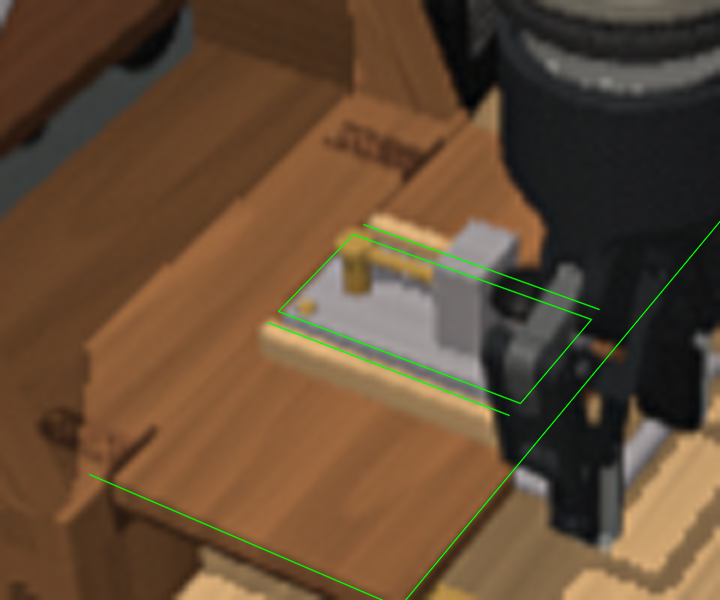

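View pics/k2.png

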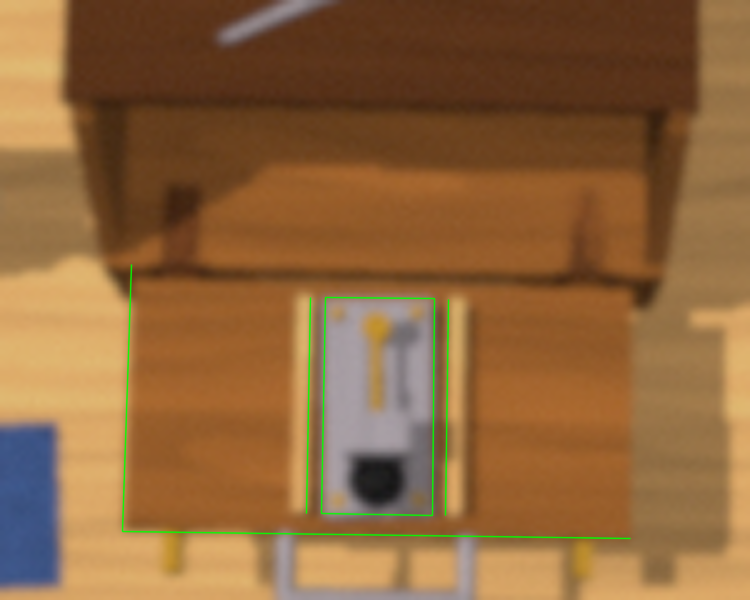

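View pics/kfull_s.png

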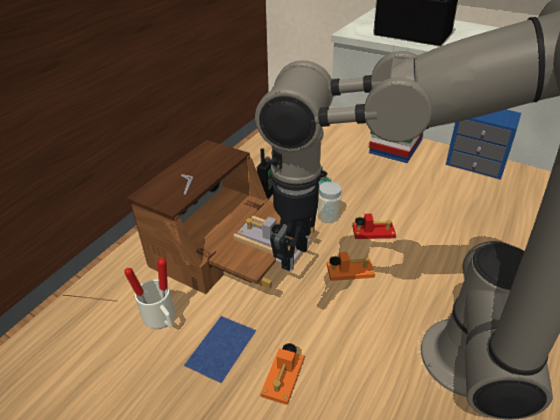

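The top crop k2 shows the key flat and centred between the rails at (377,405), knob (377,478) towards the free edge. The flap is level with both support tips at (172,550) and (583,555), and the arm is clear. I hand the job in.

```bash
python3 - <<'E'
from station import *
print(job_done()); s=get_state(); print(s["time"],s["contact_force"])
E
```

```text
the job is handed in; nothing more can be done
None
the job is handed in; nothing more can be done
```

The whole job is done in the order asked, and I handed it in at about 40 s of the 72 s allowed. No verdict is reported.

- **Key out:** I drew the chrome key out by its tail and set it on the blue pad.
- **Supports:** I pulled both out until they met their stops, with the flap still up.
- **Flap:** I lowered it by its bar along the arc until about 16 N upward showed it resting on the supports, then let go.
- **Key on flap:** I took the key by its block, turned it half round and set it between the rails.

**Last checks:**
- **Key:** it lies flat and central between the rails, knob towards the free edge. The network puts its centre 2 to 3 mm from the intended spot.
- **Flap:** it matches the predicted level outline in both cameras.
- **Bystanders:** the jar and radio show within network error of where they started. The mug is about 5 mm off its only usable earlier reading, from the top camera, and looks unmoved in the pictures. The arm never went near any of them.
- **Arm:** it ended clear of everything.

**Disagreements:**
- **Left support:** it moved only about 113 mm before its stop, against 118 mm for the right. It seems to have started a few millimetres out. Both tips now stand level with each other along the console front.
- **Detections:** the first side-camera look for the mug was wrong, and the networks also returned the look-alike keys and the radio as weak false hits. I used none of these.

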